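# Take the glued phones out of the pressing stack

### The arm

A 6-joint arm with a two-finger parallel gripper is mounted at the origin on a cart in front of the work surface, level with it; the furniture and walls round the work are solid. World frame = base frame: x ahead of the robot, y to its left, z up, the work surface at z = 0. Lengths are in m, angles in rad, forces in N, time in s.
With the tool pointing down it reaches from about 0.425 to 0.95 m from the base axis. Payload 3.5 kg.
Tool frame: the origin (TCP) lies at the very end of the fingers, on their centre line; the grasp point (between the pads) lies 19 mm behind it; z points along the fingers, y is the line along which they close (so a half turn about z gives the same grasp; the last joint's range is limited). The gripper opens to 85 mm and grips with 20 to 120 N. Pads are 22 mm wide; open, the fingers measure 114 mm over their backs; the gripper's body (76 mm by 85 mm) begins 54 mm behind the grasp point. The pads swing forward as they close: fully open they stand 13 mm farther back than shut.
Start: joints at [1.136, 0.286, 1.577, -0, 1.279, -0.15], TCP at [0.19, 0.648, 0.231] pointing down, gripper open.
Joint ranges: [-2.77, 2.77], [-0.9, 2.22], [0.21, 2.48], [-1.53, 4.67], [0.24, 2.81], [-2.84, 2.84]. Speed limits (rad/s): [2.79, 2.79, 3.14, 3.14, 3.14, 3.14].

### API

Orientations are given as a 3x3 rotation matrix whose columns are the frame's x, y, z axes.
In Python, from station import state, camera, hand_in gives the robot as it stands.
- The arm moves only by the tool carry_out, never from a script. Its argument "series" is a list of rows, each an object of numbers: "fingers": the opening, from 0 (shut) to 1 (fully open); "tx", "ty", "tz": the shift along the tool's x, y, z in m; "ax", "ay", "az": the turn, a rotation vector about the tool's x, y, z in degrees. A call has 1 to 8 rows; each row shifts and turns the commanded pose from where the row before left it, along the tool's axes as they then stand; what a row does not reach is not made up. A row lasts 1/10 s, in which the tool goes at most 50 mm and 8.59 degrees, less where a joint would pass 70% of its speed; a pose out of reach is approached as far as the arm can. A call with a gripper value outside its range is refused whole. The fingers move at their own pace and stop on an object; "squeeze" is the grip in N (left out, the last holds). Time passes only in rows, so rows that do not move let the fingers close. It gives the time, the measured TCP pose, the force, the opening and the grip force at its end, in the units of the state.
- state(): the state, without advancing time (a new reading comes with each control period).
- camera(name): name is "side" or "top"; returns a dict with "color" (420x560x3 uint8, red, green, blue), "intrinsics" (3x3 intrinsics, pixels), "R" (3x3) and "t" (3): a world point X has camera coordinates R X + t. Camera axes: x right, y down, z forward; pixel columns grow to the right and rows downward; lengths in m; the calibration is good to about 2 mm. A picture is of the moment at which its call begins. There is no depth.
- hand_in(): hands the job in; it is judged then, once.
The state is a dict: "time": time; "q": joint angles; "joint_velocities": joint speeds; "effort": joint torques, N m; "ee_pos": TCP position; "tool_rot": TCP orientation; "contact_force": force on the tool from outside, world axes, zero at the start; "ft_torque": the same for the moment, N m; "finger_gap": finger opening in m; "grip_force": force on a finger pad.
Only numpy, scipy, OpenCV 4.12 (cv2) and the standard library are available. Lean on these libraries where they do the work, as an engineer would, in place of code of your own. Each camera call takes 0.05 s, during which the arm holds its last target. There are 200 camera calls.

### The job

The glue on the two repaired phones has set: take the pressing stack apart from the top down, one piece at a time, each straight to its own place. The brass weight goes into the round well of the wooden block, the small phone flat into the yellow cradle, the orange pressing plate flat onto the steel rest, orange face up, and the large phone flat into the white cradle. Keep the pieces level while you carry them, do not drop them, and leave the black glue bottle and the blue wire spool where they stand.

Things in the scene. Friction and masses are not known exactly. Their poses are not given: they have to be found in the camera images.
- brass_weight: brass weight, top of the stack: round body 42 mm in diameter, 20 mm high, with a thin rubber foot; neck 14 mm in diameter up to 28 mm; grip knob 22 mm in diameter from 28 to 46 mm (top). About 0.26 kg. Stands on the small phone near its middle. Origin: centre of its underside, z up.
- small_phone: small teal phone, 104 x 52 mm, body 8 mm thick, black camera window 1 mm proud near one end; second from the top, back up on the pressing plate, overhanging it by some 7 mm at both ends. About 0.12 kg. Origin: centre of underside; x along its length, z up.
- pressing_plate: pressing plate, 90 x 66 x 8 mm: aluminium, upper 2 mm orange; third from the top, between the phones, seen from above as an orange strip along both long sides of the small phone. About 0.12 kg; grip it across its 66 mm. Origin: centre of underside; x along its 90 mm, z up.
- large_phone: large teal phone, 118 x 62 mm, body 8 mm thick, bottom of the stack, ends showing. 0.13 kg. Lies in a fixed aluminium jig on a cork bed 44 mm wide, top 16 mm above the desk; black corner stops (17 mm along each side, 22 mm high, 1.5 mm play); the jig's plate beside the bed is 8 mm high. Lift straight up. Origin: centre of underside; x along its length, z up.
- weight_block: light wooden block, 84 x 84 x 20 mm, with a round well 54 mm in diameter and 10 mm deep in the middle of its top: place of the weight. The well's floor is 10 mm above the desk. Fixed. Origin: centre of its underside, on the desk, z up.
- small_cradle: yellow cradle, 139 x 87 mm, for the small phone: pocket 115 x 63 mm, pad 36 mm wide. Corner stops bound it, each 17 mm long along both sides, tops 20 mm above the desk; between them the sides are open. Pad top 14 mm, base beside the pad 8 mm above the desk. Fixed. Origin: centre of underside, on the desk; x along its length, z up; phone belongs at x = y = 0, lengthwise, either end first.
- plate_rest: steel rest, 106 x 74 mm, for the pressing plate: 2 mm sheet, its ends turned up 14 mm high, 102 mm apart inside, sides open; two rubber strips 50 mm wide, tops 8 mm above the desk, carry the plate. Fixed. Origin: centre of underside, on the desk; x from end to end, z up; plate belongs at x = y = 0, its 90 mm along x.
- large_cradle: white cradle, 153 x 97 mm, for the large phone: pocket 129 x 73 mm, pad 44 mm wide. Corner stops bound it, each 17 mm long along both sides, tops 20 mm above the desk; between them the sides are open. Pad top 14 mm, base beside the pad 8 mm above the desk. Fixed. Origin: centre of underside, on the desk; x along its length, z up; phone belongs at x = y = 0, lengthwise, either end first.
- glue_bottle: black glue bottle, 27 mm in diameter, 86 mm high, standing loose (bystander). Origin: centre of its underside.
- wire_spool: blue wire spool, 46 mm in diameter, 22 mm high, standing loose (bystander). Origin: centre of its underside.
There are look-alikes about, which are no part of the job. Of the things that look like the small_cradle, the smaller one is meant.

How it is judged:
On the way, in this order (a step that is already met when the one before it is completed fails the run):
1. the weight stands released in the well of the wooden block; the other pieces are still stacked on the jig (x of brass_weight in the frame of weight_block between -0.008 and 0.008 m and y of brass_weight in the frame of weight_block between -0.008 and 0.008 m and z of brass_weight in the frame of weight_block between 0.007 and 0.013 m and angle between brass_weight's own z axis and vertical below 0.05 rad and linear speed of brass_weight below 0.02 m/s and angular speed of brass_weight below 0.2 rad/s and contact force between brass_weight and the fingers below 0.05 N and distance of each of small_phone, pressing_plate, large_phone from where it was at the start of the episode below 0.02 m), for 0.2 s.
2. the small phone lies released in the yellow cradle; plate and large phone are still on the jig (x of small_phone in the frame of small_cradle between -0.008 and 0.008 m and y of small_phone in the frame of small_cradle between -0.008 and 0.008 m and z of small_phone in the frame of small_cradle between 0.011 and 0.017 m and angle between small_phone's own z axis and vertical below 0.05 rad and angle between the x axis of small_phone and the x axis of small_cradle, either way round below 0.2 rad and linear speed of small_phone below 0.02 m/s and angular speed of small_phone below 0.2 rad/s and contact force between small_phone and the fingers below 0.05 N and distance of each of pressing_plate, large_phone from where it was at the start of the episode below 0.02 m), for 0.2 s.
3. the pressing plate lies released on the steel rest; the large phone is still in the jig (x of pressing_plate in the frame of plate_rest between -0.009 and 0.009 m and y of pressing_plate in the frame of plate_rest between -0.012 and 0.012 m and z of pressing_plate in the frame of plate_rest between 0.005 and 0.011 m and angle between pressing_plate's own z axis and vertical below 0.05 rad and angle between the x axis of pressing_plate and the x axis of plate_rest, either way round below 0.2 rad and linear speed of pressing_plate below 0.02 m/s and angular speed of pressing_plate below 0.2 rad/s and contact force between pressing_plate and the fingers below 0.05 N and distance of large_phone from where it was at the start of the episode below 0.02 m), for 0.2 s.
4. the large phone lies released in the white cradle (x of large_phone in the frame of large_cradle between -0.008 and 0.008 m and y of large_phone in the frame of large_cradle between -0.008 and 0.008 m and z of large_phone in the frame of large_cradle between 0.011 and 0.017 m and angle between large_phone's own z axis and vertical below 0.05 rad and angle between the x axis of large_phone and the x axis of large_cradle, either way round below 0.2 rad and linear speed of large_phone below 0.02 m/s and angular speed of large_phone below 0.2 rad/s and contact force between large_phone and the fingers below 0.05 N), for 0.2 s.
At the end, for the whole second after the job is handed in: All released, at rest, level: weight on the well's floor, phones on their cradles' pads, each within 8 mm of the middle along x and y; plate on the strips within 9 mm lengthwise, 12 mm across; lengths within 0.2 rad; bottle (upright) and spool within 20 mm of their start (all of step 4 and x of brass_weight in the frame of weight_block between -0.008 and 0.008 m and y of brass_weight in the frame of weight_block between -0.008 and 0.008 m and z of brass_weight in the frame of weight_block between 0.007 and 0.013 m and angle between each of brass_weight, small_phone, pressing_plate's own z axis and vertical below 0.05 rad and linear speed of each of brass_weight, small_phone, pressing_plate below 0.02 m/s and angular speed of each of brass_weight, small_phone, pressing_plate below 0.2 rad/s and contact force between each of brass_weight, small_phone, pressing_plate and the fingers below 0.05 N and x of small_phone in the frame of small_cradle between -0.008 and 0.008 m and y of small_phone in the frame of small_cradle between -0.008 and 0.008 m and z of small_phone in the frame of small_cradle between 0.011 and 0.017 m and angle between the x axis of small_phone and the x axis of small_cradle, either way round below 0.2 rad and x of pressing_plate in the frame of plate_rest between -0.009 and 0.009 m and y of pressing_plate in the frame of plate_rest between -0.012 and 0.012 m and z of pressing_plate in the frame of plate_rest between 0.005 and 0.011 m and angle between the x axis of pressing_plate and the x axis of plate_rest, either way round below 0.2 rad and distance of each of glue_bottle, wire_spool from where it was at the start of the episode below 0.02 m and angle between glue_bottle's own z axis and vertical below 0.1 rad); the robot touches nothing.
It fails at once if a phone, the plate or the weight is tipped more than 30 degrees from level (angle between any of small_phone, large_phone, pressing_plate, brass_weight's own z axis and vertical above 0.52 rad).
It fails at once if a phone, the plate or the weight is dropped (faster than 0.6 m/s, a fall of some 20 mm, out of the fingers) ((linear speed of small_phone above 0.6 m/s and contact force between small_phone and the fingers below 0.05 N) or (linear speed of large_phone above 0.6 m/s and contact force between large_phone and the fingers below 0.05 N) or (linear speed of pressing_plate above 0.6 m/s and contact force between pressing_plate and the fingers below 0.05 N) or (linear speed of brass_weight above 0.6 m/s and contact force between brass_weight and the fingers below 0.05 N)).
It fails at once if the glue bottle or the wire spool is disturbed (moved over 20 mm, or the bottle tipped) (distance of any of glue_bottle, wire_spool from where it was at the start of the episode above 0.02 m or angle between glue_bottle's own z axis and vertical above 0.3 rad).
It also fails if it takes over 120 s, if anything falls off the work surface, if the arm or the gripper's body presses on something with over 40 N, if the wrist force passes 120 N, or if a joint passes its speed limit or range.

## Working session

There is one attempt and no reset: what is moved stays moved. The work goes in short steps, Python scripts to look and compute and a tool call to move; the robot and the scene stay as the last step left them, time stands still between calls to the robot, and variables do not carry over. Pictures are saved under pics/ and viewed, at most 14 in all, crops included, and the job is handed in when it is done.

Besides the shell and the picture viewer there is one more tool, called after "Call:" as name([rows], argument=value, ...), one row to a line, values as JSON. carry_out: Moves the arm, as the interface text tells. Its arguments: {"type":"object","properties":{"series":{"type":"array","items":{"type":"object","properties":{"fingers":{"type":"number"},"tx":{"type":"number"},"ty":{"type":"number"},"tz":{"type":"number"},"ax":{"type":"number"},"ay":{"type":"number"},"az":{"type":"number"}}}},"squeeze":{"type":"number"}},"required":["series"]}

```bash
mkdir -p pics; cat > h.py <<'E'
import numpy as np, cv2
from station import state, camera, hand_in
def ray(c,u,v,z):
    K,R,t=map(np.array,(c["intrinsics"],c["R"],c["t"]))
    d=R.T@np.linalg.solve(K,[u,v,1.]); o=-R.T@t
    return o+d*(z-o[2])/d[2]
def proj(c,X):
    K,R,t=map(np.array,(c["intrinsics"],c["R"],c["t"]))
    p=K@(R@np.array(X,float)+t); return p[:2]/p[2]
def save(c,n,crop=None,s=1):
    im=c["color"][:,:,::-1]
    if crop: x0,y0,x1,y1=crop; im=im[y0:y1,x0:x1]
    cv2.imwrite("pics/"+n,cv2.resize(im,None,fx=s,fy=s,interpolation=cv2.INTER_CUBIC))
E
python3 - <<'E'
from h import *
import pickle
for n in("top","side"):
    c=camera(n); pickle.dump(c,open(n+".pkl","wb")); save(c,n+"0.png",s=1.42)
    print(n,np.round(c["intrinsics"],1).tolist(),np.round(-np.array(c["R"]).T@c["t"],3), np.round(c["R"],2).tolist())
s=state();print({k:np.round(v,3).tolist() for k,v in s.items()})
E
```

```text
top [[525.4, 0.0, 274.4], [0.0, 525.4, 212.5], [0.0, 0.0, 1.0]] [ 0.47  -0.017  1.838] [[0.01, -1.0, -0.01], [-1.0, -0.01, -0.08], [0.08, 0.01, -1.0]]
side [[498.9, 0.0, 282.4], [0.0, 498.9, 217.7], [0.0, 0.0, 1.0]] [ 0.013 -0.863  0.847] [[0.82, -0.58, -0.01], [-0.35, -0.49, -0.8], [0.46, 0.66, -0.6]]
{'time': 0.1, 'q': [1.136, 0.287, 1.578, 0.0, 1.279, -0.15], 'joint_velocities': [0.0, -0.002, -0.004, 0.002, -0.001, 0.001], 'effort': [0.001, -40.73, -29.37, -0.0, 0.003, -0.0], 'ee_pos': [0.189, 0.647, 0.23], 'tool_rot': [[-0.96, 0.281, -0.001], [0.281, 0.96, -0.002], [0.0, -0.002, -1.0]], 'contact_force': [0.09, 0.062, 0.116], 'ft_torque': [0.002, -0.017, 0.013], 'grip_force': 0.0, 'finger_gap': 0.085}
```

View pics/top0.png

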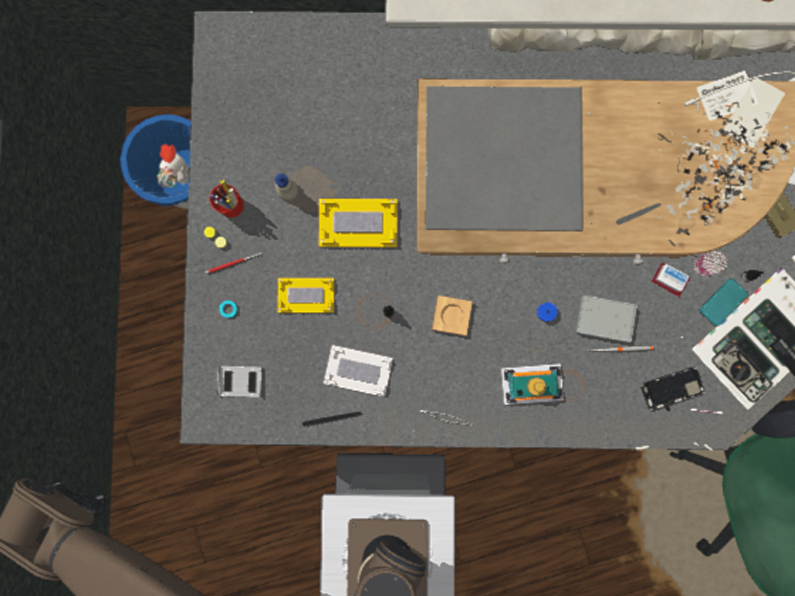

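View pics/side0.png

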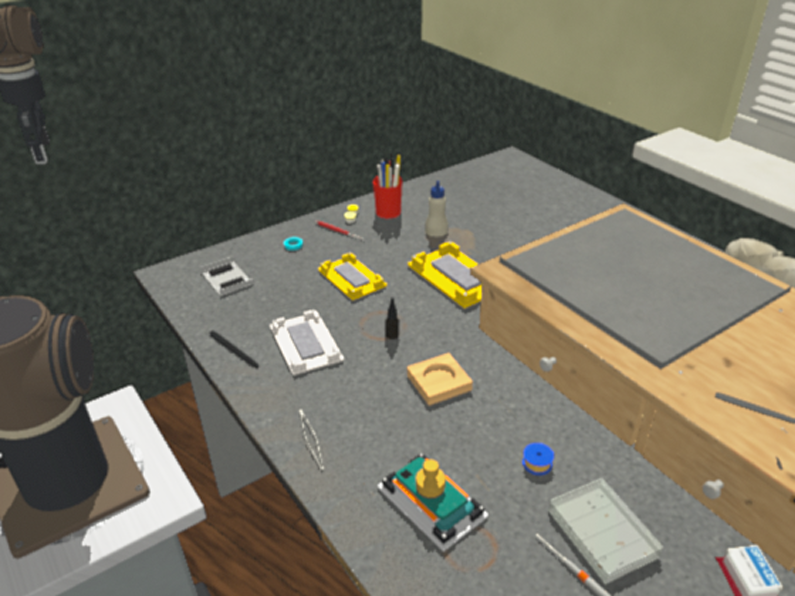

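```bash
cat > crop.py <<'E'
from h import *
def grid(c,box,s,step=10):
    x0,y0,x1,y1=box
    im=cv2.resize(c["color"][y0:y1,x0:x1,::-1],None,fx=s,fy=s,interpolation=cv2.INTER_CUBIC)
    for x in range(-(-x0//step)*step,x1,step):
        X=int((x-x0+.5)*s); cv2.line(im,(X,0),(X,5),(0,0,255),1)
        cv2.putText(im,str(x),(X-9,14),0,.33,(255,255,255),1)
    for y in range(-(-y0//step)*step,y1,step):
        Y=int((y-y0+.5)*s); cv2.line(im,(0,Y),(5,Y),(0,0,255),1)
        cv2.putText(im,str(y),(6,Y+4),0,.33,(255,255,255),1)
    return im
E
python3 - <<'E'
from crop import *
import pickle
t=pickle.load(open("top.pkl","rb"));s=pickle.load(open("side.pkl","rb"))
a=grid(t,(150,188,283,288),6); b=grid(t,(270,200,403,290),6)
cv2.imwrite("pics/a.png",a);cv2.imwrite("pics/b.png",b)
cv2.imwrite("pics/c.png",grid(s,(136,170,276,270),5.7));cv2.imwrite("pics/d.png",grid(s,(260,240,400,390),4))
E
```

```text
(no output)
```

View pics/a.png

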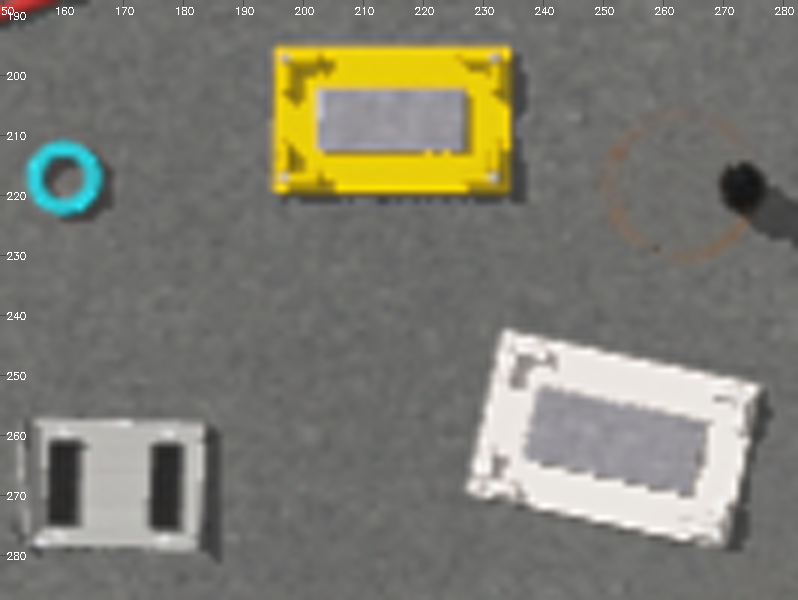

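View pics/b.png

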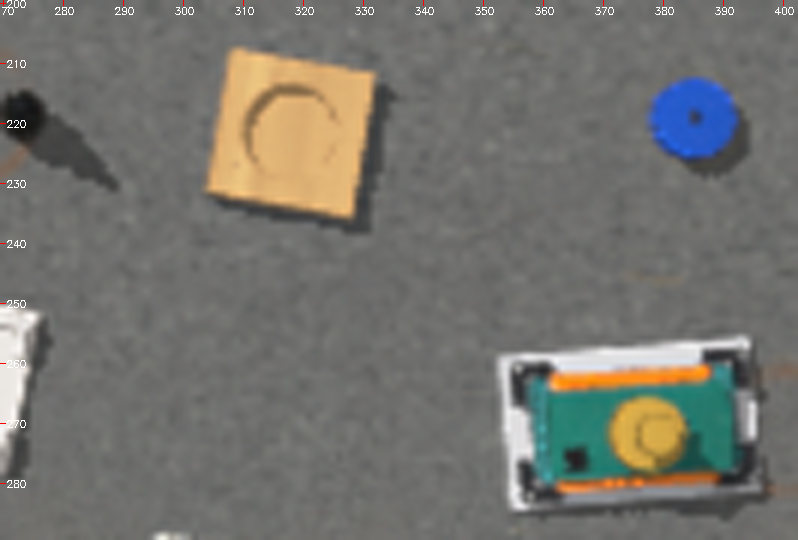

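View pics/c.png

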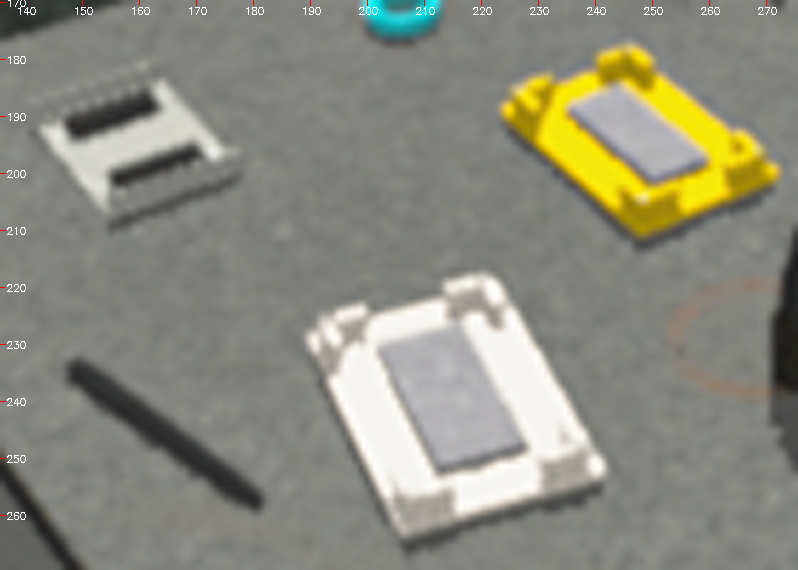

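View pics/d.png

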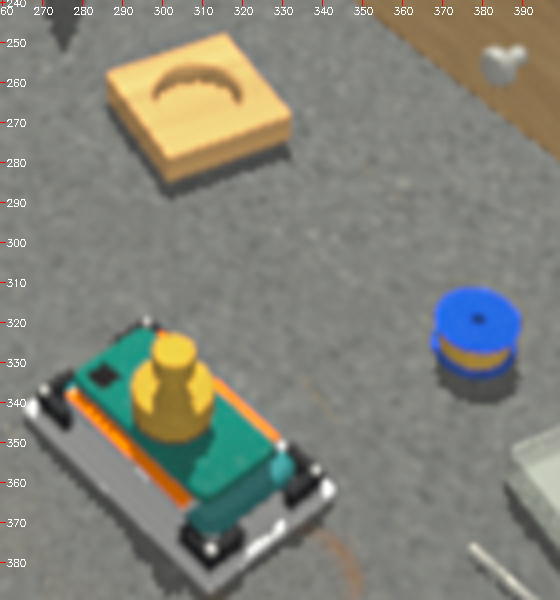

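Both views agree on the layout: small yellow cradle at top (215,207), white cradle (252,260), rest (169,268), block (318,221), stack (375,271), bottle (273,218), spool (385,219). Next I turn the corner pixels into poses.

```bash
python3 - <<'E'
from h import *
import pickle
t=pickle.load(open("top.pkl","rb"));s=pickle.load(open("side.pkl","rb"))
P={'A':(t,6,150,188),'B':(t,6,270,200),'C':(s,5.7,136,170),'D':(s,4,260,240)}
def w(k,pts,z):
    c,f,x0,y0=P[k]; return np.array([ray(c,x/f+x0-.5,y/f+y0-.5,z) for x,y in pts])
def rep(n,k,pts,z):
    W=w(k,pts,z); r=cv2.minAreaRect((W[:,:2]*1000).astype(np.float32))
    m=W.mean(0); sd=[np.round(np.linalg.norm(W[i]-W[(i+1)%len(W)])*1000,1) for i in range(len(W))]
    e=[W[(i+1)%len(W)]-W[i] for i in range(len(W))]
    print(n,k,np.round(m[:2]*1000,1),"sides",sd[:4],"ang",[round(float(np.degrees(np.arctan2(v[1],v[0])))%180,1) for v in e][:4])
rep("ypad","A",[(317,89),(467,89),(467,152),(317,152)],.014)
rep("yout","A",[(273,46),(512,46),(511,194),(274,194)],.004)
rep("ypad","C",[(568,106),(622,83),(708,157),(655,181)],.014)
rep("wpad","A",[(543,387),(710,422),(690,497),(526,462)],.014)
rep("wout","A",[(503,330),(762,384),(728,546),(467,492)],.004)
rep("wpad","C",[(378,347),(460,322),(525,443),(440,473)],.014)
rep("rest","A",[(49,439),(183,443),(183,530),(49,528)],.008)
rep("rest","C",[(65,123),(153,90),(206,158),(113,190)],.008)
rep("block","B",[(231,46),(376,71),(354,219),(206,193)],.02)
rep("block","D",[(107,73),(228,33),(292,114),(168,158)],.02)
rep("plate","B",[(551,373),(711,366),(718,483),(559,492)],.032)
rep("sphone","D",[(77,378),(150,328),(290,436),(207,502)],.040)
rep("jig","B",[(499,354),(749,337),(763,492),(513,510)],.008)
for n,k,p,z in[("knob","B",(661,434),.086),("body","B",(648,433),.06),("knob","D",(173,346),.086),("spool","B",(694,118),.022),("spool","D",(477,320),.022),("bottle","A",(743,188),.086)]:
    print(n,k,np.round(w(k,[p],z)*1000,1))
E
```

```text
ypad A [634.5 207.5] sides [np.float64(87.4), np.float64(36.8), np.float64(87.3), np.float64(36.8)] ang [90.5, 1.0, 90.6, 1.2]
yout A [635.8 208.4] sides [np.float64(140.2), np.float64(86.9), np.float64(138.5), np.float64(87.0)] ang [90.5, 0.6, 90.6, 1.7]
ypad C [635.4 209. ] sides [np.float64(35.0), np.float64(85.6), np.float64(33.8), np.float64(85.6)] ang [3.5, 89.4, 3.7, 90.2]
wpad A [449.7  73.9] sides [np.float64(98.6), np.float64(44.5), np.float64(96.7), np.float64(44.2)] ang [78.8, 165.7, 78.6, 168.1]
wout A [452.   75.7] sides [np.float64(153.8), np.float64(95.4), np.float64(154.3), np.float64(95.9)] ang [78.8, 168.7, 79.0, 168.4]
wpad C [449.4  75.3] sides [np.float64(41.3), np.float64(97.7), np.float64(41.6), np.float64(99.2)] ang [171.9, 78.2, 174.0, 78.2]
rest A [421.8 363.9] sides [np.float64(77.8), np.float64(50.1), np.float64(77.6), np.float64(51.2)] ang [88.9, 1.4, 89.8, 1.6]
rest C [421.  365.5] sides [np.float64(51.4), np.float64(76.4), np.float64(51.3), np.float64(72.8)] ang [2.4, 86.4, 178.3, 86.3]
block B [ 588.9 -152.5] sides [np.float64(85.0), np.float64(86.6), np.float64(86.5), np.float64(86.4)] ang [80.7, 171.7, 80.6, 170.7]
block D [ 589.9 -150.4] sides [np.float64(86.1), np.float64(83.7), np.float64(85.2), np.float64(84.0)] ang [170.7, 79.2, 170.9, 79.9]
plate B [ 421.2 -347.2] sides [np.float64(91.2), np.float64(66.2), np.float64(90.4), np.float64(67.4)] ang [93.1, 3.0, 93.8, 3.7]
sphone D [ 422.9 -349.6] sides [np.float64(50.7), np.float64(98.2), np.float64(58.2), np.float64(99.3)] ang [5.7, 98.7, 6.9, 94.3]
jig B [ 423.6 -349.5] sides [np.float64(144.7), np.float64(89.1), np.float64(144.2), np.float64(89.7)] ang [94.5, 4.7, 94.7, 5.0]
knob B [[ 419.7 -351.8   86. ]]
body B [[ 419.5 -349.5   60. ]]
knob D [[ 420.4 -346.2   86. ]]
spool B [[ 599.3 -384.1   22. ]]
spool D [[ 599. -384.   22.]]
bottle A [[592.1   2.1  86. ]]
```

Call:
carry_out([
  {"az":8.5,"fingers":1},
  {"az":8.5},
  {"az":8.5},
  {"az":8.5},
  {"az":8.5},
  {"az":8.5},
  {"az":8.5},
  {"az":8.5},
])

```text
schema error: expected keys fingers, tx, ty, tz, ax, ay, az
```

Call:
carry_out([
  {"az":5.7},
  {"ty":0.045},
  {"ty":0.045},
  {"ty":0.045},
  {"ty":0.045},
  {"ty":0.045},
  {"tx":-0.03,"ty":0.035},
  {"tx":-0.035,"ty":0.035},
])

```text
schema error: expected keys fingers, tx, ty, tz, ax, ay, az
```

Call:
carry_out([
  {"fingers":1,"tx":0,"ty":0,"tz":0,"ax":0,"ay":0,"az":8.5},
  {"fingers":1,"tx":0,"ty":0,"tz":0,"ax":0,"ay":0,"az":8.5},
  {"fingers":1,"tx":0,"ty":0,"tz":0,"ax":0,"ay":0,"az":8.5},
  {"fingers":1,"tx":0,"ty":0,"tz":0,"ax":0,"ay":0,"az":8.5},
  {"fingers":1,"tx":0,"ty":0,"tz":0,"ax":0,"ay":0,"az":8.5},
  {"fingers":1,"tx":0,"ty":0,"tz":0,"ax":0,"ay":0,"az":8.5},
  {"fingers":1,"tx":0,"ty":0,"tz":0,"ax":0,"ay":0,"az":8.5},
  {"fingers":1,"tx":0,"ty":0,"tz":0,"ax":0,"ay":0,"az":8.5},
])

```text
time: 0.9
ee_pos: [0.1894, 0.6475, 0.2305]
tool_rot: [[-0.093, 0.996, -0.001], [0.996, 0.093, -0.001], [-0.001, -0.001, -1.0]]
contact_force: [-0.2, -0.5, 0.2]
finger_gap: 0.0851
grip_force: 0.0
```

Call:
carry_out([
  {"fingers":1,"tx":0,"ty":0,"tz":0,"ax":0,"ay":0,"az":5.7},
  {"fingers":1,"tx":0,"ty":0.045,"tz":0,"ax":0,"ay":0,"az":0},
  {"fingers":1,"tx":0,"ty":0.045,"tz":0,"ax":0,"ay":0,"az":0},
  {"fingers":1,"tx":0,"ty":0.045,"tz":0,"ax":0,"ay":0,"az":0},
  {"fingers":1,"tx":-0.03,"ty":0.035,"tz":0,"ax":0,"ay":0,"az":0},
  {"fingers":1,"tx":-0.03,"ty":0.035,"tz":0,"ax":0,"ay":0,"az":0},
  {"fingers":1,"tx":-0.03,"ty":0.035,"tz":0,"ax":0,"ay":0,"az":0},
  {"fingers":1,"tx":-0.04,"ty":0.02,"tz":0,"ax":0,"ay":0,"az":0},
])

```text
time: 1.7
ee_pos: [0.4517, 0.5163, 0.2303]
tool_rot: [[0.001, 1.0, -0.0], [1.0, -0.001, -0.0], [-0.0, -0.0, -1.0]]
contact_force: [0.1, -0.5, -0.5]
finger_gap: 0.0853
grip_force: 0.0
```

Call:
carry_out([
  {"fingers":1,"tx":-0.047,"ty":0.015,"tz":0,"ax":0,"ay":0,"az":0},
  {"fingers":1,"tx":-0.047,"ty":0.015,"tz":0,"ax":0,"ay":0,"az":0},
  {"fingers":1,"tx":-0.047,"ty":0.015,"tz":0,"ax":0,"ay":0,"az":0},
  {"fingers":1,"tx":-0.047,"ty":0.015,"tz":0,"ax":0,"ay":0,"az":0},
  {"fingers":1,"tx":-0.047,"ty":0.015,"tz":0,"ax":0,"ay":0,"az":0},
  {"fingers":1,"tx":-0.047,"ty":0.015,"tz":0,"ax":0,"ay":0,"az":0},
  {"fingers":1,"tx":-0.047,"ty":0.015,"tz":0,"ax":0,"ay":0,"az":0},
  {"fingers":1,"tx":-0.047,"ty":0.015,"tz":0,"ax":0,"ay":0,"az":0},
])

```text
time: 2.5
ee_pos: [0.5694, 0.1397, 0.2309]
tool_rot: [[0.0, 1.0, -0.001], [1.0, -0.0, 0.0], [0.0, -0.001, -1.0]]
contact_force: [0.1, -0.3, -0.1]
finger_gap: 0.0853
grip_force: 0.0
```

Call:
carry_out([
  {"fingers":1,"tx":-0.047,"ty":-0.013,"tz":0,"ax":0,"ay":0,"az":0},
  {"fingers":1,"tx":-0.047,"ty":-0.013,"tz":0,"ax":0,"ay":0,"az":0},
  {"fingers":1,"tx":-0.047,"ty":-0.013,"tz":0,"ax":0,"ay":0,"az":0},
  {"fingers":1,"tx":-0.047,"ty":-0.013,"tz":0,"ax":0,"ay":0,"az":0},
  {"fingers":1,"tx":-0.047,"ty":-0.013,"tz":0,"ax":0,"ay":0,"az":0},
  {"fingers":1,"tx":-0.047,"ty":-0.013,"tz":0,"ax":0,"ay":0,"az":0},
  {"fingers":1,"tx":-0.047,"ty":-0.013,"tz":0,"ax":0,"ay":0,"az":0},
  {"fingers":1,"tx":-0.047,"ty":-0.013,"tz":0,"ax":0,"ay":0,"az":0},
])

```text
time: 3.3
ee_pos: [0.4642, -0.2358, 0.231]
tool_rot: [[0.0, 1.0, -0.0], [1.0, -0.0, 0.0], [0.0, -0.0, -1.0]]
contact_force: [1.3, -0.5, -0.2]
finger_gap: 0.0853
grip_force: 0.0
```

Call:
carry_out([
  {"fingers":1,"tx":-0.038,"ty":-0.0145,"tz":0,"ax":0,"ay":0,"az":0},
  {"fingers":1,"tx":-0.038,"ty":-0.0145,"tz":0,"ax":0,"ay":0,"az":0},
  {"fingers":1,"tx":-0.0367,"ty":-0.0152,"tz":0,"ax":0,"ay":0,"az":0},
  {"fingers":1,"tx":0,"ty":0,"tz":0.045,"ax":0,"ay":0,"az":0},
  {"fingers":1,"tx":0,"ty":0,"tz":0.045,"ax":0,"ay":0,"az":0},
  {"fingers":1,"tx":0,"ty":0,"tz":0.04,"ax":0,"ay":0,"az":0},
  {"fingers":1,"tx":0,"ty":0,"tz":0.025,"ax":0,"ay":0,"az":0},
  {"fingers":1,"tx":0,"ty":0,"tz":0,"ax":0,"ay":0,"az":0},
])

```text
time: 4.1
ee_pos: [0.4183, -0.3439, 0.0713]
tool_rot: [[0.001, 1.0, -0.007], [1.0, -0.001, 0.008], [0.008, -0.007, -1.0]]
contact_force: [0.0, 0.2, 0.2]
finger_gap: 0.0856
grip_force: 0.0
```

```bash
python3 - <<'E'
from crop import *
c=camera("side"); cv2.imwrite("pics/s1.png",grid(c,(250,240,390,390),4)); print(state()["ee_pos"])
p=np.array(state()["ee_pos"]);print(proj(c,p))
E
```

```text
[ 0.41986191 -0.34555786  0.07417825]
[302.25428015 329.91692989]
```

View pics/s1.png

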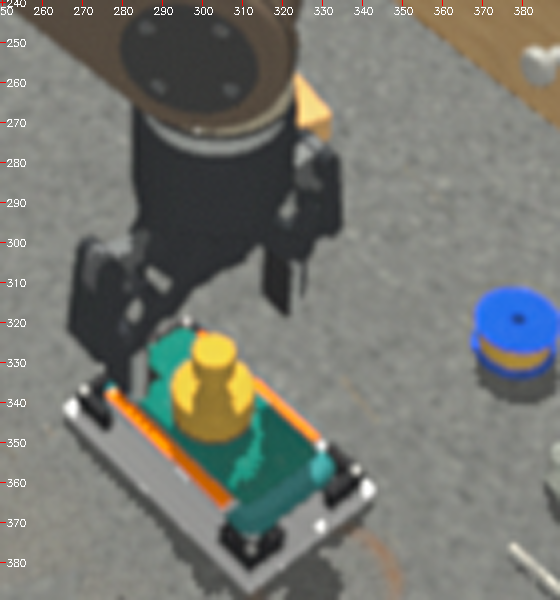

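Call:
carry_out([
  {"fingers":1,"tx":0,"ty":0,"tz":0,"ax":0,"ay":0,"az":0},
  {"fingers":1,"tx":0,"ty":0,"tz":0,"ax":0,"ay":0,"az":0},
])

```text
time: 4.35
ee_pos: [0.4223, -0.3483, 0.0787]
tool_rot: [[0.0, 1.0, 0.003], [1.0, -0.0, -0.003], [-0.003, 0.003, -1.0]]
contact_force: [0.0, -0.5, -0.2]
finger_gap: 0.0852
grip_force: 0.0
```

Call:
carry_out([
  {"fingers":1,"tx":0,"ty":0,"tz":0,"ax":0,"ay":0,"az":0},
  {"fingers":1,"tx":0,"ty":0,"tz":0.003,"ax":0,"ay":0,"az":0},
  {"fingers":1,"tx":0,"ty":0,"tz":0.003,"ax":0,"ay":0,"az":0},
  {"fingers":1,"tx":0,"ty":0,"tz":0.003,"ax":0,"ay":0,"az":0},
  {"fingers":1,"tx":0,"ty":0,"tz":0.003,"ax":0,"ay":0,"az":0},
  {"fingers":1,"tx":0,"ty":0,"tz":0,"ax":0,"ay":0,"az":0},
  {"fingers":1,"tx":0,"ty":0,"tz":0,"ax":0,"ay":0,"az":0},
  {"fingers":1,"tx":0,"ty":0,"tz":0,"ax":0,"ay":0,"az":0},
])

```text
time: 5.15
ee_pos: [0.4212, -0.347, 0.0644]
tool_rot: [[0.0, 1.0, 0.0], [1.0, -0.0, -0.0], [-0.0, 0.0, -1.0]]
contact_force: [-0.6, -0.7, -0.0]
finger_gap: 0.0855
grip_force: 0.0
```

Call:
carry_out([
  {"fingers":0.4,"tx":0,"ty":0,"tz":0,"ax":0,"ay":0,"az":0},
  {"fingers":0.4,"tx":0,"ty":0,"tz":0,"ax":0,"ay":0,"az":0},
  {"fingers":0.3,"tx":0,"ty":0,"tz":0,"ax":0,"ay":0,"az":0},
  {"fingers":0.25,"tx":0,"ty":0,"tz":0,"ax":0,"ay":0,"az":0},
  {"fingers":0.1,"tx":0,"ty":0,"tz":0,"ax":0,"ay":0,"az":0},
  {"fingers":0,"tx":0,"ty":0,"tz":0,"ax":0,"ay":0,"az":0},
  {"fingers":0,"tx":0,"ty":0,"tz":0,"ax":0,"ay":0,"az":0},
  {"fingers":0,"tx":0,"ty":0,"tz":0,"ax":0,"ay":0,"az":0},
], squeeze=50)

```text
time: 5.95
ee_pos: [0.4211, -0.347, 0.0645]
tool_rot: [[0.0, 1.0, -0.0], [1.0, -0.0, -0.0], [-0.0, -0.0, -1.0]]
contact_force: [-0.9, -0.6, 2.0]
finger_gap: 0.0199
grip_force: 48.8
```

Call:
carry_out([
  {"fingers":0,"tx":0,"ty":0,"tz":-0.003,"ax":0,"ay":0,"az":0},
  {"fingers":0,"tx":0,"ty":0,"tz":-0.008,"ax":0,"ay":0,"az":0},
  {"fingers":0,"tx":0,"ty":0,"tz":-0.014,"ax":0,"ay":0,"az":0},
  {"fingers":0,"tx":0,"ty":0,"tz":-0.016,"ax":0,"ay":0,"az":0},
  {"fingers":0,"tx":0,"ty":0,"tz":-0.016,"ax":0,"ay":0,"az":0},
  {"fingers":0,"tx":0,"ty":0,"tz":-0.01,"ax":0,"ay":0,"az":0},
  {"fingers":0,"tx":0.007,"ty":0.006,"tz":-0.003,"ax":0,"ay":0,"az":0},
  {"fingers":0,"tx":0.015,"ty":0.013,"tz":0,"ax":0,"ay":0,"az":0},
])

```text
time: 6.75
ee_pos: [0.4403, -0.3254, 0.1352]
tool_rot: [[0.002, 1.0, 0.001], [1.0, -0.002, -0.001], [-0.001, 0.001, -1.0]]
contact_force: [0.1, 0.7, -2.3]
finger_gap: 0.0203
grip_force: 49.0
```

Call:
carry_out([
  {"fingers":0,"tx":0.025,"ty":0.021,"tz":0,"ax":0,"ay":0,"az":0},
  {"fingers":0,"tx":0.03,"ty":0.026,"tz":0,"ax":0,"ay":0,"az":0},
  {"fingers":0,"tx":0.03,"ty":0.026,"tz":0,"ax":0,"ay":0,"az":0},
  {"fingers":0,"tx":0.03,"ty":0.026,"tz":0,"ax":0,"ay":0,"az":0},
  {"fingers":0,"tx":0.03,"ty":0.025,"tz":0,"ax":0,"ay":0,"az":0},
  {"fingers":0,"tx":0.02,"ty":0.016,"tz":0,"ax":0,"ay":0,"az":0},
  {"fingers":0,"tx":0.01,"ty":0.009,"tz":0,"ax":0,"ay":0,"az":0},
  {"fingers":0,"tx":0,"ty":0,"tz":0,"ax":0,"ay":0,"az":0},
])

```text
time: 7.55
ee_pos: [0.5896, -0.1485, 0.1338]
tool_rot: [[-0.002, 1.0, -0.001], [1.0, 0.002, 0.0], [0.0, -0.001, -1.0]]
contact_force: [0.3, -0.5, -2.4]
finger_gap: 0.0196
grip_force: 49.1
```

Call:
carry_out([
  {"fingers":0,"tx":-0.0015,"ty":0,"tz":0.005,"ax":0,"ay":0,"az":0},
  {"fingers":0,"tx":0,"ty":0,"tz":0.015,"ax":0,"ay":0,"az":0},
  {"fingers":0,"tx":0,"ty":0,"tz":0.02,"ax":0,"ay":0,"az":0},
  {"fingers":0,"tx":0,"ty":0,"tz":0.02,"ax":0,"ay":0,"az":0},
  {"fingers":0,"tx":0,"ty":0,"tz":0.012,"ax":0,"ay":0,"az":0},
  {"fingers":0,"tx":0,"ty":0,"tz":0.005,"ax":0,"ay":0,"az":0},
  {"fingers":0,"tx":0,"ty":0,"tz":0,"ax":0,"ay":0,"az":0},
  {"fingers":0,"tx":0,"ty":0,"tz":0,"ax":0,"ay":0,"az":0},
])

```text
time: 8.35
ee_pos: [0.5897, -0.1521, 0.0581]
tool_rot: [[0.001, 1.0, 0.001], [1.0, -0.001, -0.001], [-0.001, 0.001, -1.0]]
contact_force: [-0.1, -1.2, -2.6]
finger_gap: 0.0201
grip_force: 49.1
```

```bash
python3 - <<'E'
from crop import *
c=camera("side"); cv2.imwrite("pics/s2.png",grid(c,(270,220,350,300),7)); p=np.array(state()["ee_pos"]); print(p)
E
```

```text
[ 0.5899602  -0.15204034  0.05848199]
```

View pics/s2.png

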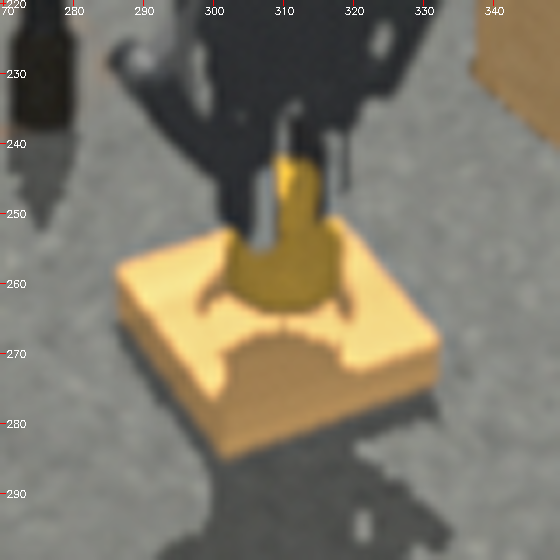

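```bash
python3 - <<'E'
from h import *
import pickle
c=pickle.load(open("side.pkl","rb"))
a=np.linspace(0,2*np.pi,90)
for d in((0,0),(.004,0),(0,.004)):
    P=np.array([proj(c,(.59+d[0]+.021*np.cos(k),-.152+d[1]+.021*np.sin(k),z)) for k in a for z in(.034,.054)])
    print(d,P[:,0].min(),P[:,0].max(),P[:,1].max())
E
```

```text
(0, 0) 301.1407250584837 318.6428490273486 264.6871749391841
(0.004, 0) 302.4461313875514 319.93754131515385 264.03179829169835
(0, 0.004) 300.1575617207215 317.6097807348742 263.7781844546686
```

Call:
carry_out([
  {"fingers":0,"tx":0,"ty":0,"tz":0.004,"ax":0,"ay":0,"az":0},
  {"fingers":0,"tx":0,"ty":0,"tz":0.006,"ax":0,"ay":0,"az":0},
  {"fingers":0,"tx":0,"ty":0,"tz":0.005,"ax":0,"ay":0,"az":0},
  {"fingers":0,"tx":0,"ty":0,"tz":0.003,"ax":0,"ay":0,"az":0},
  {"fingers":0,"tx":0,"ty":0,"tz":0.002,"ax":0,"ay":0,"az":0},
  {"fingers":0,"tx":0,"ty":0,"tz":0.002,"ax":0,"ay":0,"az":0},
  {"fingers":0,"tx":0,"ty":0,"tz":0,"ax":0,"ay":0,"az":0},
  {"fingers":0,"tx":0,"ty":0,"tz":0,"ax":0,"ay":0,"az":0},
])

```text
time: 9.2
ee_pos: [0.5893, -0.1516, 0.0354]
tool_rot: [[0.0, 1.0, 0.0], [1.0, -0.0, -0.0], [-0.0, 0.0, -1.0]]
contact_force: [0.4, 0.1, -2.3]
finger_gap: 0.0198
grip_force: 49.2
```

Call:
carry_out([
  {"fingers":0,"tx":0,"ty":0,"tz":0.001,"ax":0,"ay":0,"az":0},
  {"fingers":0,"tx":0,"ty":0,"tz":0.0005,"ax":0,"ay":0,"az":0},
  {"fingers":0,"tx":0,"ty":0,"tz":0,"ax":0,"ay":0,"az":0},
])

```text
time: 9.5
ee_pos: [0.5892, -0.1516, 0.0339]
tool_rot: [[0.0, 1.0, 0.0], [1.0, -0.0, -0.0], [-0.0, 0.0, -1.0]]
contact_force: [0.4, -0.2, -2.4]
finger_gap: 0.0201
grip_force: 49.1
```

Call:
carry_out([
  {"fingers":0,"tx":0,"ty":0,"tz":0.001,"ax":0,"ay":0,"az":0},
  {"fingers":0,"tx":0,"ty":0,"tz":0,"ax":0,"ay":0,"az":0},
  {"fingers":0,"tx":0,"ty":0,"tz":0,"ax":0,"ay":0,"az":0},
])

```text
time: 9.8
ee_pos: [0.5893, -0.1517, 0.0338]
tool_rot: [[0.0, 1.0, -0.0], [1.0, -0.0, -0.0], [-0.0, -0.0, -1.0]]
contact_force: [-3.7, 0.6, 6.9]
finger_gap: 0.0199
grip_force: 49.9
```

Call:
carry_out([
  {"fingers":0.35,"tx":0,"ty":0,"tz":0,"ax":0,"ay":0,"az":0},
  {"fingers":0.6,"tx":0,"ty":0,"tz":0,"ax":0,"ay":0,"az":0},
  {"fingers":0.85,"tx":0,"ty":0,"tz":0,"ax":0,"ay":0,"az":0},
  {"fingers":0.85,"tx":0,"ty":0,"tz":0,"ax":0,"ay":0,"az":0},
  {"fingers":0.85,"tx":0,"ty":0,"tz":-0.015,"ax":0,"ay":0,"az":0},
  {"fingers":0.85,"tx":0,"ty":0,"tz":-0.03,"ax":0,"ay":0,"az":0},
  {"fingers":0.85,"tx":0,"ty":0,"tz":-0.03,"ax":0,"ay":0,"az":0},
  {"fingers":0.85,"tx":0,"ty":0,"tz":-0.02,"ax":0,"ay":0,"az":0},
])

```text
time: 10.6
ee_pos: [0.5904, -0.152, 0.1316]
tool_rot: [[0.0, 1.0, 0.004], [1.0, -0.0, -0.002], [-0.002, 0.004, -1.0]]
contact_force: [0.5, -0.4, 0.3]
finger_gap: 0.0725
grip_force: 0.0
```

```bash
python3 - <<'E'
from crop import *
t=camera("top");s=camera("side")
a=grid(t,(290,200,400,290),5.5); b=grid(s,(260,240,350,390),3.3)
H=max(a.shape[0],b.shape[0]); im=np.zeros((H,a.shape[1],3),np.uint8); im[:a.shape[0]]=a
cv2.imwrite("pics/t3.png",im); s2=grid(s,(262,310,342,390),7); cv2.imwrite("pics/s3.png",s2)
import pickle; pickle.dump((t,s),open("p3.pkl","wb")); print(state()["ee_pos"],state()["finger_gap"])
E
```

```text
[ 0.59195285 -0.15266822  0.1332082 ] 0.07273244136518986
```

View pics/s3.png

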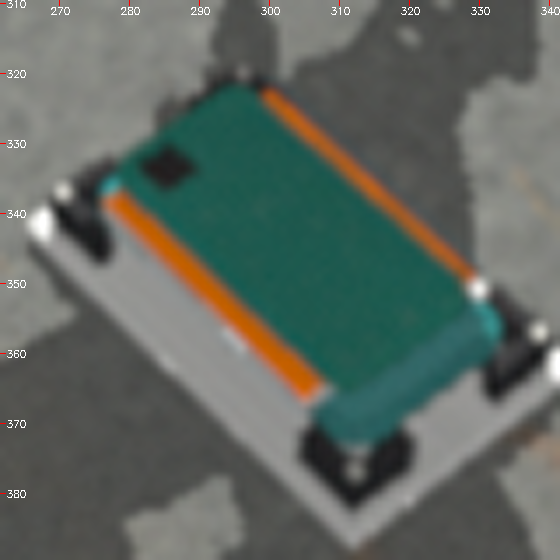

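View pics/t3.png

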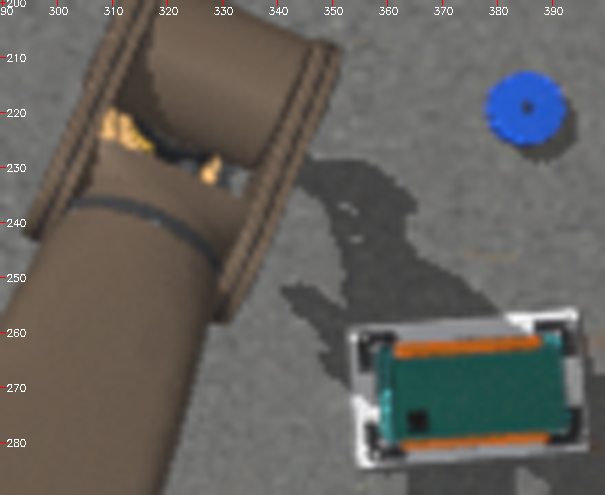

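```bash
python3 - <<'E'
from h import *
import pickle
t,s=pickle.load(open("p3.pkl","rb"))
def rep(n,c,f,x0,y0,pts,z):
    W=np.array([ray(c,x/f+x0-.5,y/f+y0-.5,z) for x,y in pts])*1000
    e=np.roll(W,-1,0)-W
    print(n,np.round(W.mean(0)[:2],1),np.round(np.linalg.norm(e,axis=1),1),np.round(np.degrees(np.arctan2(e[:,1],e[:,0]))%180,1))
rep("sph side",s,7,262,310,[(118,180),(238,86),(478,300),(322,400)],.040)
rep("sph top",t,5.5,290,200,[(393,362),(553,348),(560,430),(400,442)],.040)
rep("plate top",t,5.5,290,200,[(394,346),(541,334),(551,439),(404,451)],.032)
rep("jig top",t,5.5,290,200,[(350,332),(577,309),(590,450),(362,468)],.008)
# overlay of predicted phone
for nm,cx,cy,a in (("p",.4220,-.3485,94),):
    im=cv2.resize(s["color"][310:390,262:342,::-1],None,fx=7,fy=7,interpolation=cv2.INTER_CUBIC); it=cv2.resize(t["color"][240:300,340:400,::-1],None,fx=9,fy=9,interpolation=cv2.INTER_CUBIC)
    u=np.array([np.cos(np.radians(a)),np.sin(np.radians(a)),0]);v=np.array([-u[1],u[0],0])
    for L,w,z,col in((.104,.052,.04,(0,0,255)),(.09,.066,.032,(255,255,255)),(.118,.062,.024,(255,0,255))):
        Q=[np.array([cx,cy,z])+i*u*L/2+j*v*w/2 for i,j in((1,1),(1,-1),(-1,-1),(-1,1))]
        for c,I,f,x0,y0 in((s,im,7,262,310),(t,it,9,340,240)):
            q=np.array([(proj(c,P)-[x0-.5,y0-.5])*f for P in Q]).astype(np.int32); cv2.polylines(I,[q],True,col,1)
    h=max(im.shape[0],it.shape[0]);o=np.zeros((h,im.shape[1]+it.shape[1],3),np.uint8);o[:im.shape[0],:im.shape[1]]=im;o[:it.shape[0],im.shape[1]:]=it
    cv2.imwrite("pics/o.png",cv2.resize(o,None,fx=.72,fy=.72))
E
```

```text
sph side [ 417.1 -350.7] [ 50.6 103.3  56.4  95.7] [ 9.5 94.6  1.  91. ]
sph top [ 419.7 -348.6] [99.3 50.5 99.  49.3] [95.6  4.5 94.9  4.8]
plate top [ 421.4 -347.6] [91.6 65.  91.4 65. ] [95.2  5.  95.3  5.3]
jig top [ 422.5 -350.3] [143.8  88.4 143.5  85.3] [96.4  4.8 95.1  5. ]
```

View pics/o.png

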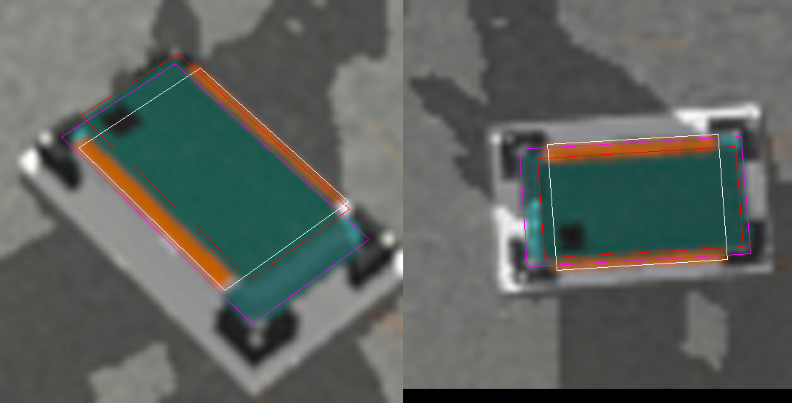

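The overlay fits plate and large phone at (422,-348.5), and the small phone sits about 2.5 mm toward the robot. The weight stands in the block, mostly hidden by the arm.

Call:
carry_out([
  {"fingers":0.8,"tx":-0.012,"ty":-0.01,"tz":0,"ax":0,"ay":0,"az":0},
  {"fingers":0.8,"tx":-0.03,"ty":-0.027,"tz":0,"ax":0,"ay":0,"az":0},
  {"fingers":0.8,"tx":-0.036,"ty":-0.032,"tz":0,"ax":0,"ay":0,"az":0},
  {"fingers":0.8,"tx":-0.036,"ty":-0.032,"tz":0,"ax":0,"ay":0,"az":0},
  {"fingers":0.8,"tx":-0.036,"ty":-0.032,"tz":0,"ax":0,"ay":0,"az":0},
  {"fingers":0.8,"tx":-0.03,"ty":-0.026,"tz":0,"ax":0,"ay":0,"az":0},
  {"fingers":0.8,"tx":-0.016,"ty":-0.013,"tz":0,"ax":0,"ay":0,"az":0},
  {"fingers":0.8,"tx":0,"ty":0,"tz":0,"ax":0,"ay":0,"az":-4.5},
])

```text
time: 11.5
ee_pos: [0.4135, -0.3491, 0.1258]
tool_rot: [[-0.076, 0.997, -0.003], [0.997, 0.076, 0.002], [0.002, -0.003, -1.0]]
contact_force: [-0.5, -0.1, -0.6]
finger_gap: 0.0685
grip_force: 0.0
```

Call:
carry_out([
  {"fingers":0.8,"tx":0,"ty":0,"tz":0.01,"ax":0,"ay":0,"az":0},
  {"fingers":0.8,"tx":0,"ty":0,"tz":0.015,"ax":0,"ay":0,"az":0},
  {"fingers":0.8,"tx":0,"ty":0,"tz":0.015,"ax":0,"ay":0,"az":0},
  {"fingers":0.8,"tx":0,"ty":0,"tz":0.015,"ax":0,"ay":0,"az":0},
  {"fingers":0.8,"tx":0,"ty":0,"tz":0.01,"ax":0,"ay":0,"az":0},
  {"fingers":0.8,"tx":0,"ty":0,"tz":0.005,"ax":0,"ay":0,"az":0},
  {"fingers":0.8,"tx":0,"ty":0,"tz":0,"ax":0,"ay":0,"az":0},
  {"fingers":0.8,"tx":0,"ty":0,"tz":0,"ax":0,"ay":0,"az":0},
])

```text
time: 12.3
ee_pos: [0.4175, -0.3478, 0.0582]
tool_rot: [[-0.078, 0.997, 0.001], [0.997, 0.078, -0.001], [-0.001, 0.001, -1.0]]
contact_force: [-0.1, 0.1, 0.3]
finger_gap: 0.0682
grip_force: 0.0
```

Call:
carry_out([
  {"fingers":0.8,"tx":-0.0013,"ty":0.002,"tz":0.005,"ax":0,"ay":0,"az":0},
  {"fingers":0.8,"tx":0,"ty":0,"tz":0.007,"ax":0,"ay":0,"az":0},
  {"fingers":0.8,"tx":0,"ty":0,"tz":0.006,"ax":0,"ay":0,"az":0},
  {"fingers":0.8,"tx":0,"ty":0,"tz":0.003,"ax":0,"ay":0,"az":0},
  {"fingers":0.8,"tx":0,"ty":0,"tz":0.002,"ax":0,"ay":0,"az":0},
  {"fingers":0.75,"tx":0,"ty":0,"tz":0.002,"ax":0,"ay":0,"az":0},
  {"fingers":0.7,"tx":0,"ty":0,"tz":0,"ax":0,"ay":0,"az":0},
  {"fingers":0.7,"tx":0,"ty":0,"tz":0,"ax":0,"ay":0,"az":0},
], squeeze=40)

```text
time: 13.1
ee_pos: [0.4193, -0.3487, 0.033]
tool_rot: [[-0.078, 0.997, 0.0], [0.997, 0.078, -0.0], [-0.0, 0.0, -1.0]]
contact_force: [-0.5, 0.1, -0.3]
finger_gap: 0.06
grip_force: 0.0
```

Call:
carry_out([
  {"fingers":0.7,"tx":0,"ty":0,"tz":0.001,"ax":0,"ay":0,"az":0},
  {"fingers":0.68,"tx":0,"ty":0,"tz":0.0005,"ax":0,"ay":0,"az":0},
  {"fingers":0.65,"tx":0,"ty":0,"tz":0,"ax":0,"ay":0,"az":0},
  {"fingers":0.62,"tx":0,"ty":0,"tz":0,"ax":0,"ay":0,"az":0},
  {"fingers":0.6,"tx":0,"ty":0,"tz":0,"ax":0,"ay":0,"az":0},
  {"fingers":0.5,"tx":0,"ty":0,"tz":0,"ax":0,"ay":0,"az":0},
  {"fingers":0.4,"tx":0,"ty":0,"tz":0,"ax":0,"ay":0,"az":0},
  {"fingers":0.4,"tx":0,"ty":0,"tz":0,"ax":0,"ay":0,"az":0},
])

```text
time: 13.9
ee_pos: [0.4195, -0.3489, 0.0319]
tool_rot: [[-0.078, 0.997, 0.001], [0.997, 0.078, -0.001], [-0.001, 0.001, -1.0]]
contact_force: [0.5, 1.9, 4.6]
finger_gap: 0.0504
grip_force: 42.2
```

Call:
carry_out([
  {"fingers":0.4,"tx":0,"ty":0,"tz":-0.001,"ax":0,"ay":0,"az":0},
  {"fingers":0.4,"tx":0,"ty":0,"tz":-0.002,"ax":0,"ay":0,"az":0},
  {"fingers":0.4,"tx":0,"ty":0,"tz":-0.004,"ax":0,"ay":0,"az":0},
  {"fingers":0.4,"tx":0,"ty":0,"tz":-0.005,"ax":0,"ay":0,"az":0},
  {"fingers":0.4,"tx":0,"ty":0,"tz":-0.004,"ax":0,"ay":0,"az":0},
  {"fingers":0.4,"tx":0,"ty":0,"tz":-0.002,"ax":0,"ay":0,"az":0},
  {"fingers":0.4,"tx":0,"ty":0,"tz":0,"ax":0,"ay":0,"az":0},
  {"fingers":0.4,"tx":0,"ty":0,"tz":0,"ax":0,"ay":0,"az":0},
])

```text
time: 14.7
ee_pos: [0.4192, -0.3486, 0.0494]
tool_rot: [[-0.078, 0.997, 0.0], [0.997, 0.078, -0.0], [-0.0, 0.0, -1.0]]
contact_force: [-0.6, 0.3, -2.1]
finger_gap: 0.0502
grip_force: 41.8
```

```bash
python3 - <<'E'
from crop import *
s=camera("side"); cv2.imwrite("pics/s4.png",grid(s,(262,300,342,390),6)); print(state()["ee_pos"])
E
```

```text
[ 0.41912792 -0.34849211  0.04922888]
```

View pics/s4.png

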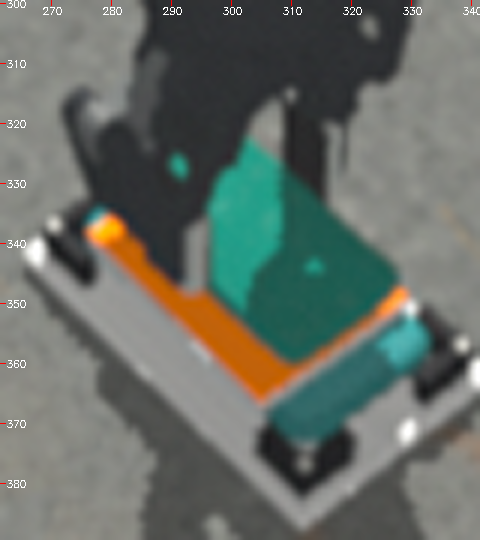

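Call:
carry_out([
  {"fingers":0.4,"tx":0,"ty":0,"tz":-0.006,"ax":0,"ay":0,"az":0},
  {"fingers":0.4,"tx":0,"ty":0,"tz":-0.016,"ax":0,"ay":0,"az":0},
  {"fingers":0.4,"tx":0,"ty":0,"tz":-0.022,"ax":0,"ay":0,"az":0},
  {"fingers":0.4,"tx":0,"ty":0,"tz":-0.022,"ax":0,"ay":0,"az":0},
  {"fingers":0.4,"tx":0,"ty":0,"tz":-0.022,"ax":0,"ay":0,"az":1.5},
  {"fingers":0.4,"tx":0,"ty":0,"tz":-0.012,"ax":0,"ay":0,"az":1.5},
  {"fingers":0.4,"tx":0,"ty":0,"tz":0,"ax":0,"ay":0,"az":0.8},
  {"fingers":0.4,"tx":0.012,"ty":0.005,"tz":0,"ax":0,"ay":0,"az":0},
])

```text
time: 15.55
ee_pos: [0.4237, -0.3369, 0.1489]
tool_rot: [[-0.01, 1.0, -0.0], [1.0, 0.01, -0.0], [-0.0, -0.0, -1.0]]
contact_force: [0.8, 0.2, -2.4]
finger_gap: 0.0501
grip_force: 42.0
```

Call:
carry_out([
  {"fingers":0.4,"tx":0.025,"ty":0.01,"tz":0,"ax":0,"ay":0,"az":0},
  {"fingers":0.4,"tx":0.035,"ty":0.014,"tz":0,"ax":0,"ay":0,"az":0},
  {"fingers":0.4,"tx":0.04,"ty":0.016,"tz":0,"ax":0,"ay":0,"az":0},
  {"fingers":0.4,"tx":0.04,"ty":0.016,"tz":0,"ax":0,"ay":0,"az":0},
  {"fingers":0.4,"tx":0.04,"ty":0.016,"tz":0,"ax":0,"ay":0,"az":0},
  {"fingers":0.4,"tx":0.04,"ty":0.016,"tz":0,"ax":0,"ay":0,"az":0},
  {"fingers":0.4,"tx":0.04,"ty":0.016,"tz":0,"ax":0,"ay":0,"az":0},
  {"fingers":0.4,"tx":0.04,"ty":0.016,"tz":0,"ax":0,"ay":0,"az":0},
])

```text
time: 16.35
ee_pos: [0.5395, -0.0322, 0.1473]
tool_rot: [[-0.012, 1.0, -0.003], [1.0, 0.012, 0.001], [0.001, -0.003, -1.0]]
contact_force: [1.0, -1.1, -1.9]
finger_gap: 0.0504
grip_force: 42.0
```

Call:
carry_out([
  {"fingers":0.4,"tx":0.04,"ty":0.016,"tz":0,"ax":0,"ay":0,"az":0},
  {"fingers":0.4,"tx":0.04,"ty":0.016,"tz":0,"ax":0,"ay":0,"az":0},
  {"fingers":0.4,"tx":0.04,"ty":0.016,"tz":0,"ax":0,"ay":0,"az":0},
  {"fingers":0.4,"tx":0.04,"ty":0.016,"tz":0,"ax":0,"ay":0,"az":0},
  {"fingers":0.4,"tx":0.035,"ty":0.013,"tz":0,"ax":0,"ay":0,"az":0},
  {"fingers":0.4,"tx":0.028,"ty":0.01,"tz":0,"ax":0,"ay":0,"az":0},
  {"fingers":0.4,"tx":0.015,"ty":0.005,"tz":0,"ax":0,"ay":0,"az":0},
  {"fingers":0.4,"tx":0,"ty":0,"tz":0,"ax":0,"ay":0,"az":0},
])

```text
time: 17.15
ee_pos: [0.6286, 0.2059, 0.1475]
tool_rot: [[-0.015, 1.0, -0.003], [1.0, 0.015, -0.0], [-0.0, -0.003, -1.0]]
contact_force: [0.8, -0.0, -1.2]
finger_gap: 0.0501
grip_force: 42.0
```

Call:
carry_out([
  {"fingers":0.4,"tx":0.0025,"ty":0.006,"tz":0.006,"ax":0,"ay":0,"az":0},
  {"fingers":0.4,"tx":0,"ty":0,"tz":0.018,"ax":0,"ay":0,"az":0},
  {"fingers":0.4,"tx":0,"ty":0,"tz":0.025,"ax":0,"ay":0,"az":0},
  {"fingers":0.4,"tx":0,"ty":0,"tz":0.025,"ax":0,"ay":0,"az":0},
  {"fingers":0.4,"tx":0,"ty":0,"tz":0.018,"ax":0,"ay":0,"az":0},
  {"fingers":0.4,"tx":0,"ty":0,"tz":0.01,"ax":0,"ay":0,"az":0},
  {"fingers":0.4,"tx":0,"ty":0,"tz":0.003,"ax":0,"ay":0,"az":0},
  {"fingers":0.4,"tx":0,"ty":0,"tz":0,"ax":0,"ay":0,"az":0},
])

```text
time: 17.95
ee_pos: [0.6358, 0.2062, 0.0443]
tool_rot: [[-0.012, 1.0, 0.0], [1.0, 0.012, -0.0], [-0.0, 0.0, -1.0]]
contact_force: [-0.1, -0.5, -1.3]
finger_gap: 0.0505
grip_force: 42.0
```

```bash
cat > ov.py <<'E'
# side-view mask check of a teal phone held with TCP p: compare mask bbox with predicted outline
from h import *
E
python3 - <<'E'
from crop import *
s=camera("side"); p=np.array(state()["ee_pos"]); print(p, state()["tool_rot"][0])
hsv=cv2.cvtColor(s["color"],cv2.COLOR_RGB2HSV)
m=cv2.inRange(hsv,(78,110,30),(98,255,255)); m[:, :200]=0; m[230:]=0
n,l,st,ce=cv2.connectedComponentsWithStats(m); print(st[1:][st[1:,4]>20].tolist())
z=p[2]+.0085; 
for dx,dy in((0,0),(.004,0),(0,.004)):
    Q=np.array([proj(s,(.635+dx+i*.026,.208+dy+j*.052,zz)) for i in(1,-1) for j in(1,-1) for zz in (z-.008,z)])
    print(dx,dy,Q.min(0).round(1),Q.max(0).round(1))
E
```

```text
[0.63639587 0.20646409 0.0452387 ] [-0.01168744  0.99993037  0.00162854]
[[200, 167, 13, 10, 105], [241, 173, 22, 21, 265]]
0 0 [230.1 171.1] [264.  194.7]
0.004 0 [231.2 170.7] [265.2 194.3]
0 0.004 [229.4 170.6] [263.3 194.1]
```

```bash
python3 - <<'E'
from crop import *
s=camera("side"); p=np.array(state()["ee_pos"]); print(p)
x0,y0,x1,y1=215,150,280,220; f=8
im=cv2.resize(s["color"][y0:y1,x0:x1,::-1],None,fx=f,fy=f,interpolation=cv2.INTER_CUBIC)
u=np.array([-.012,1,0]);v=np.array([1,.012,0])
def box(c,L,w,z,col):
    q=np.array([(proj(s,np.array([c[0],c[1],z])+i*u*L/2+j*v*w/2)-[x0-.5,y0-.5])*f for i,j in((1,1),(1,-1),(-1,-1),(-1,1))]).astype(np.int32); cv2.polylines(im,[q],True,col,1)
box((p[0],p[1]-.0006),.104,.052,p[2]+.008,(0,0,255)); box((p[0],p[1]-.0006),.104,.052,p[2],(0,0,255))
box((.635,.208),.139,.087,.008,(255,0,0))
cv2.imwrite("pics/s5.png",im)
E
```

```text
[0.63669022 0.20661997 0.04575506]
```

View pics/s5.png

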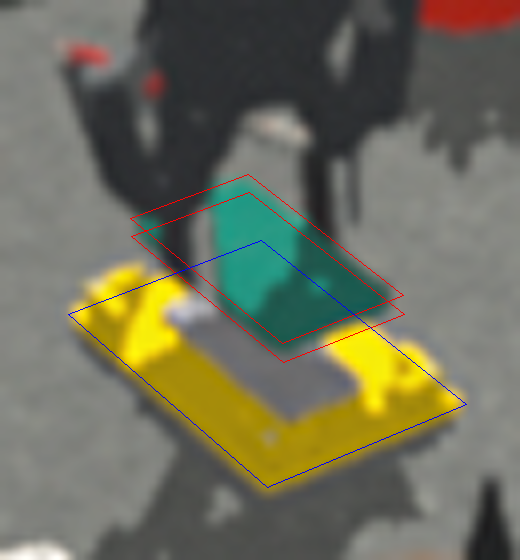

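Call:
carry_out([
  {"fingers":0.4,"tx":0,"ty":-0.0012,"tz":0.003,"ax":0,"ay":0,"az":0},
  {"fingers":0.4,"tx":0,"ty":0,"tz":0.006,"ax":0,"ay":0,"az":0},
  {"fingers":0.4,"tx":0,"ty":0,"tz":0.007,"ax":0,"ay":0,"az":0},
  {"fingers":0.4,"tx":0,"ty":0,"tz":0.006,"ax":0,"ay":0,"az":0},
  {"fingers":0.4,"tx":0,"ty":0,"tz":0.004,"ax":0,"ay":0,"az":0},
  {"fingers":0.4,"tx":0,"ty":0,"tz":0.002,"ax":0,"ay":0,"az":0},
  {"fingers":0.4,"tx":0,"ty":0,"tz":0.001,"ax":0,"ay":0,"az":0},
  {"fingers":0.4,"tx":0,"ty":0,"tz":0,"ax":0,"ay":0,"az":0},
])

```text
time: 18.85
ee_pos: [0.6345, 0.2065, 0.0152]
tool_rot: [[-0.012, 1.0, -0.0], [1.0, 0.012, -0.0], [-0.0, -0.0, -1.0]]
contact_force: [0.0, 0.5, -1.2]
finger_gap: 0.0504
grip_force: 42.0
```

Call:
carry_out([
  {"fingers":0.4,"tx":0,"ty":0,"tz":0,"ax":0,"ay":0,"az":0},
  {"fingers":0.4,"tx":0,"ty":0,"tz":0,"ax":0,"ay":0,"az":0},
])

```text
time: 19.05
ee_pos: [0.6347, 0.2065, 0.0157]
tool_rot: [[-0.012, 1.0, 0.001], [1.0, 0.012, 0.0], [0.0, 0.001, -1.0]]
contact_force: [0.2, -0.3, -1.8]
finger_gap: 0.0504
grip_force: 42.0
```

Call:
carry_out([
  {"fingers":0.4,"tx":0,"ty":0,"tz":0.001,"ax":0,"ay":0,"az":0},
  {"fingers":0.4,"tx":0,"ty":0,"tz":0.0005,"ax":0,"ay":0,"az":0},
  {"fingers":0.4,"tx":0,"ty":0,"tz":0,"ax":0,"ay":0,"az":0},
])

```text
time: 19.35
ee_pos: [0.6344, 0.2065, 0.0138]
tool_rot: [[-0.012, 1.0, -0.0], [1.0, 0.012, -0.0], [-0.0, -0.0, -1.0]]
contact_force: [-0.7, -0.4, -1.3]
finger_gap: 0.0501
grip_force: 42.0
```

Call:
carry_out([
  {"fingers":0.4,"tx":0,"ty":0,"tz":0.0005,"ax":0,"ay":0,"az":0},
  {"fingers":0.4,"tx":0,"ty":0,"tz":0,"ax":0,"ay":0,"az":0},
])

```text
time: 19.55
ee_pos: [0.6345, 0.2065, 0.0137]
tool_rot: [[-0.012, 1.0, -0.0], [1.0, 0.012, -0.0], [-0.0, -0.0, -1.0]]
contact_force: [-1.7, -0.4, 1.1]
finger_gap: 0.0506
grip_force: 42.3
```

Call:
carry_out([
  {"fingers":0.65,"tx":0,"ty":0,"tz":0,"ax":0,"ay":0,"az":0},
  {"fingers":0.75,"tx":0,"ty":0,"tz":0,"ax":0,"ay":0,"az":0},
  {"fingers":0.85,"tx":0,"ty":0,"tz":0,"ax":0,"ay":0,"az":0},
  {"fingers":0.85,"tx":0,"ty":0,"tz":-0.006,"ax":0,"ay":0,"az":0},
  {"fingers":0.85,"tx":0,"ty":0,"tz":-0.02,"ax":0,"ay":0,"az":0},
  {"fingers":0.85,"tx":0,"ty":0,"tz":-0.035,"ax":0,"ay":0,"az":0},
  {"fingers":0.85,"tx":0,"ty":0,"tz":-0.045,"ax":0,"ay":0,"az":0},
  {"fingers":0.85,"tx":0,"ty":0,"tz":-0.04,"ax":0,"ay":0,"az":0},
])

```text
time: 20.35
ee_pos: [0.6345, 0.2065, 0.1616]
tool_rot: [[-0.012, 1.0, 0.001], [1.0, 0.012, 0.0], [0.0, 0.001, -1.0]]
contact_force: [0.7, -0.9, 0.2]
finger_gap: 0.0726
grip_force: 0.0
```

```bash
cat > chk.py <<'E'
from h import *
# centroid/extent of a colour blob in the side view, against a predicted filled model of the same top face
def blob(c,lo,hi,box):
    x0,y0,x1,y1=box; m=np.zeros(c["color"].shape[:2],np.uint8)
    m[y0:y1,x0:x1]=cv2.inRange(cv2.cvtColor(c["color"],cv2.COLOR_RGB2HSV),lo,hi)[y0:y1,x0:x1]
    n,l,st,ce=cv2.connectedComponentsWithStats(m); k=1+st[1:,4].argmax()
    ct,_=cv2.findContours((l==k).astype(np.uint8),cv2.RETR_EXTERNAL,cv2.CHAIN_APPROX_NONE)
    return st[k].tolist(),ce[k],ct[0]
def fit(c,lo,hi,box,L,W,z0,z1,guess):
    st,ce,ct=blob(c,lo,hi,box); m=np.zeros(c["color"].shape[:2],np.uint8); cv2.drawContours(m,[ct],-1,1,-1)
    best=None
    from scipy.optimize import minimize
    S=8
    M=cv2.resize(m[box[1]:box[3],box[0]:box[2]],None,fx=S,fy=S,interpolation=cv2.INTER_NEAREST)
    def cost(p):
        u=np.array([np.cos(p[2]),np.sin(p[2]),0]);v=np.array([-u[1],u[0],0]); Q=[np.array([p[0],p[1],z])+i*u*L/2+j*v*W/2 for i in(1,-1) for j in(1,-1) for z in(z0,z1)]
        q=np.array([(proj(c,X)-[box[0]-.5,box[1]-.5])*S for X in Q]).astype(np.float32)
        I=np.zeros_like(M); cv2.fillConvexPoly(I,cv2.convexHull((q*16).astype(np.int32)),1,shift=4)
        return (I!=M).sum()/M.size
    sim=np.array([guess]+[np.array(guess)+d for d in((.006,0,0),(0,.006,0),(0,0,.08))])
    r=minimize(cost,guess,method="Nelder-Mead",options=dict(initial_simplex=sim,xatol=1e-5,fatol=1e-6))
    return r.x.round(4),round(r.fun,4),st
E
python3 - <<'E'
from chk import *
import pickle
s=camera("side"); pickle.dump(s,open("p5.pkl","wb"));T=((78,90,25),(98,255,255))
print("phone",fit(s,*T,(215,160,290,225),.104,.052,.014,.022,[.635,.208,1.58]))
print("cradle pad",) 
print(blob(s,(10,100,60),(28,255,255),(285,225,335,285))[:2], state()["ee_pos"])
E
```

```text
phone (array([0.6352, 0.2128, 1.4703]), np.float64(0.019), [233, 182, 30, 20, 315])
cradle pad
([287, 249, 46, 36, 1064], array([309.0075188 , 266.25657895])) [0.63879572 0.20742764 0.17098263]
```

Call:
carry_out([
  {"fingers":0.95,"tx":-0.012,"ty":-0.004,"tz":0,"ax":0,"ay":0,"az":0},
  {"fingers":0.95,"tx":-0.028,"ty":-0.011,"tz":0,"ax":0,"ay":0,"az":-1},
  {"fingers":0.95,"tx":-0.04,"ty":-0.016,"tz":0,"ax":0,"ay":0,"az":-1},
  {"fingers":0.95,"tx":-0.042,"ty":-0.016,"tz":0,"ax":0,"ay":0,"az":-1},
  {"fingers":0.95,"tx":-0.042,"ty":-0.016,"tz":0,"ax":0,"ay":0,"az":-1},
  {"fingers":0.95,"tx":-0.042,"ty":-0.016,"tz":0,"ax":0,"ay":0,"az":0},
  {"fingers":0.95,"tx":-0.042,"ty":-0.015,"tz":0,"ax":0,"ay":0,"az":0},
  {"fingers":0.95,"tx":-0.042,"ty":-0.015,"tz":0,"ax":0,"ay":0,"az":0},
])

```text
time: 21.2
ee_pos: [0.5401, -0.0907, 0.1578]
tool_rot: [[-0.082, 0.997, -0.003], [0.997, 0.082, 0.001], [0.001, -0.003, -1.0]]
contact_force: [-0.2, 0.3, -0.2]
finger_gap: 0.081
grip_force: 0.0
```

Call:
carry_out([
  {"fingers":0.95,"tx":-0.042,"ty":-0.013,"tz":0,"ax":0,"ay":0,"az":0},
  {"fingers":0.95,"tx":-0.042,"ty":-0.013,"tz":0,"ax":0,"ay":0,"az":0},
  {"fingers":0.95,"tx":-0.042,"ty":-0.013,"tz":0,"ax":0,"ay":0,"az":0},
  {"fingers":0.95,"tx":-0.042,"ty":-0.013,"tz":0,"ax":0,"ay":0,"az":0},
  {"fingers":0.95,"tx":-0.042,"ty":-0.013,"tz":0,"ax":0,"ay":0,"az":0},
  {"fingers":0.95,"tx":-0.03,"ty":-0.009,"tz":0,"ax":0,"ay":0,"az":0},
  {"fingers":0.95,"tx":-0.018,"ty":-0.005,"tz":0,"ax":0,"ay":0,"az":0},
  {"fingers":0.95,"tx":0,"ty":0,"tz":0,"ax":0,"ay":0,"az":0},
])

```text
time: 22.0
ee_pos: [0.4832, -0.3543, 0.1582]
tool_rot: [[-0.079, 0.997, -0.001], [0.997, 0.079, 0.001], [0.001, -0.001, -1.0]]
contact_force: [0.4, 0.1, 0.8]
finger_gap: 0.0814
grip_force: 0.0
```

```bash
python3 - <<'E'
from chk import *
import pickle
s=camera("side");t=camera("top"); pickle.dump((t,s),open("p6.pkl","wb"));T=((78,90,25),(98,255,255))
print(state()["ee_pos"])
print("phone side",fit(s,*T,(215,160,290,225),.104,.052,.014,.022,[.635,.208,1.58]))
print("phone top",fit(t,*T,(190,190,240,225),.104,.052,.014,.022,[.635,.208,1.58]))
print("weight top",blob(t,(10,100,60),(28,255,255),(300,200,335,240))[0])
for n,c,b in(("top",t,(190,190,240,225)),("side",s,(215,165,285,220))):
    _,_,ct=blob(c,*T,b); r=cv2.minAreaRect(ct); print(n,[np.round(ray(c,*q,.022)[:2]*1000,1).tolist() for q in cv2.boxPoints(r)])
a=cv2.resize(t["color"][190:240,190:240,::-1],None,fx=8,fy=8,interpolation=cv2.INTER_CUBIC)
b=cv2.resize(s["color"][170:215,220:280,::-1],None,fx=6.6,fy=6.6,interpolation=cv2.INTER_CUBIC)
d=cv2.resize(t["color"][205:240,300:335,::-1],None,fx=5,fy=5); e=cv2.resize(s["color"][235:295,280:340,::-1],None,fx=5,fy=5)
o=np.zeros((600,800,3),np.uint8);o[:400,:400]=a;o[:b.shape[0],400:400+b.shape[1]]=b;o[400:575,:175]=d;o[300:600,400:700]=e
cv2.imwrite("pics/m6.png",o)
E
```

```text
[ 0.48409013 -0.35182745  0.15832824]
phone side (array([0.6357, 0.213 , 1.4908]), np.float64(0.0191), [233, 182, 30, 20, 316])
phone top (array([0.6336, 0.2061, 1.5703]), np.float64(0.0321), [201, 201, 29, 14, 395])
weight top [305, 208, 27, 28, 594]
top [[656.3, 255.1], [657.3, 157.6], [611.9, 156.8], [611.0, 254.1]]
side [[605.9, 249.1], [656.6, 282.6], [655.7, 158.7], [607.6, 130.4]]
```

Call:
carry_out([
  {"fingers":0.95,"tx":0.001,"ty":-0.01,"tz":0,"ax":0,"ay":0,"az":0},
  {"fingers":0.95,"tx":0.003,"ty":-0.02,"tz":0.005,"ax":0,"ay":0,"az":0},
  {"fingers":0.95,"tx":0.003,"ty":-0.02,"tz":0.015,"ax":0,"ay":0,"az":0},
  {"fingers":0.95,"tx":0.002,"ty":-0.0123,"tz":0.02,"ax":0,"ay":0,"az":0},
  {"fingers":0.95,"tx":0,"ty":0,"tz":0.02,"ax":0,"ay":0,"az":0},
  {"fingers":0.95,"tx":0,"ty":0,"tz":0.02,"ax":0,"ay":0,"az":0},
  {"fingers":0.95,"tx":0,"ty":0,"tz":0.015,"ax":0,"ay":0,"az":0},
  {"fingers":0.95,"tx":0,"ty":0,"tz":0.005,"ax":0,"ay":0,"az":0},
])

```text
time: 22.9
ee_pos: [0.4209, -0.3468, 0.0575]
tool_rot: [[-0.083, 0.997, -0.002], [0.997, 0.083, 0.003], [0.003, -0.002, -1.0]]
contact_force: [-0.7, 0.8, -0.7]
finger_gap: 0.081
grip_force: 0.0
```

Call:
carry_out([
  {"fingers":0.95,"tx":0,"ty":0,"tz":0,"ax":0,"ay":0,"az":0},
  {"fingers":0.95,"tx":0,"ty":0,"tz":0,"ax":0,"ay":0,"az":0},
  {"fingers":0.95,"tx":0,"ty":0,"tz":0,"ax":0,"ay":0,"az":0},
])

```text
time: 23.2
ee_pos: [0.4224, -0.3494, 0.0605]
tool_rot: [[-0.082, 0.997, 0.001], [0.997, 0.082, -0.002], [-0.002, 0.001, -1.0]]
contact_force: [-0.1, -0.5, -0.1]
finger_gap: 0.0812
grip_force: 0.0
```

Call:
carry_out([
  {"fingers":0.95,"tx":0.001,"ty":-0.0005,"tz":0.004,"ax":0,"ay":0,"az":0},
  {"fingers":0.95,"tx":0,"ty":0,"tz":0.007,"ax":0,"ay":0,"az":0},
  {"fingers":0.95,"tx":0,"ty":0,"tz":0.01,"ax":0,"ay":0,"az":0},
  {"fingers":0.95,"tx":0,"ty":0,"tz":0.008,"ax":0,"ay":0,"az":0},
  {"fingers":0.95,"tx":0,"ty":0,"tz":0.005,"ax":0,"ay":0,"az":0},
  {"fingers":0.92,"tx":0,"ty":0,"tz":0.003,"ax":0,"ay":0,"az":0},
  {"fingers":0.88,"tx":0,"ty":0,"tz":0.001,"ax":0,"ay":0,"az":0},
  {"fingers":0.88,"tx":0,"ty":0,"tz":0,"ax":0,"ay":0,"az":0},
], squeeze=40)

```text
time: 24.0
ee_pos: [0.4212, -0.3479, 0.0212]
tool_rot: [[-0.082, 0.997, -0.0], [0.997, 0.082, 0.0], [0.0, -0.0, -1.0]]
contact_force: [-0.4, -1.1, -0.2]
finger_gap: 0.0752
grip_force: 0.0
```

Call:
carry_out([
  {"fingers":0.85,"tx":0,"ty":0,"tz":0,"ax":0,"ay":0,"az":0},
  {"fingers":0.85,"tx":0,"ty":0,"tz":0,"ax":0,"ay":0,"az":0},
])

```text
time: 24.2
ee_pos: [0.4213, -0.3481, 0.0217]
tool_rot: [[-0.082, 0.997, 0.001], [0.997, 0.082, -0.001], [-0.001, 0.0, -1.0]]
contact_force: [-0.1, -0.3, -0.1]
finger_gap: 0.0728
grip_force: 0.0
```

Call:
carry_out([
  {"fingers":0.82,"tx":0,"ty":0,"tz":0,"ax":0,"ay":0,"az":0},
  {"fingers":0.79,"tx":0,"ty":0,"tz":0,"ax":0,"ay":0,"az":0},
  {"fingers":0.76,"tx":0,"ty":0,"tz":0,"ax":0,"ay":0,"az":0},
  {"fingers":0.7,"tx":0,"ty":0,"tz":0,"ax":0,"ay":0,"az":0},
  {"fingers":0.6,"tx":0,"ty":0,"tz":0,"ax":0,"ay":0,"az":0},
  {"fingers":0.6,"tx":0,"ty":0,"tz":0,"ax":0,"ay":0,"az":0},
])

```text
time: 24.8
ee_pos: [0.4214, -0.3481, 0.0221]
tool_rot: [[-0.082, 0.997, 0.0], [0.997, 0.082, -0.0], [-0.0, 0.0, -1.0]]
contact_force: [-0.2, 1.6, 4.7]
finger_gap: 0.0644
grip_force: 43.7
```

Call:
carry_out([
  {"fingers":0.6,"tx":0,"ty":0,"tz":-0.001,"ax":0,"ay":0,"az":0},
  {"fingers":0.6,"tx":0,"ty":0,"tz":-0.002,"ax":0,"ay":0,"az":0},
  {"fingers":0.6,"tx":0,"ty":0,"tz":-0.004,"ax":0,"ay":0,"az":0},
  {"fingers":0.6,"tx":0,"ty":0,"tz":-0.005,"ax":0,"ay":0,"az":0},
  {"fingers":0.6,"tx":0,"ty":0,"tz":-0.004,"ax":0,"ay":0,"az":0},
  {"fingers":0.6,"tx":0,"ty":0,"tz":-0.002,"ax":0,"ay":0,"az":0},
  {"fingers":0.6,"tx":0,"ty":0,"tz":0,"ax":0,"ay":0,"az":0},
  {"fingers":0.6,"tx":0,"ty":0,"tz":0,"ax":0,"ay":0,"az":0},
])

```text
time: 25.6
ee_pos: [0.4211, -0.3478, 0.0394]
tool_rot: [[-0.082, 0.997, 0.0], [0.997, 0.082, -0.0], [-0.0, 0.0, -1.0]]
contact_force: [0.5, -0.4, -2.5]
finger_gap: 0.0645
grip_force: 44.3
```

```bash
python3 - <<'E'
from chk import *
import pickle
_,s0=pickle.load(open("p3.pkl","rb")); s=camera("side"); st=state()
O=((5,150,80),(18,255,255)); T=((78,90,25),(98,255,255))
for c in(s0,s): print("orange",blob(c,*O,(262,300,345,390))[0],"teal low",blob(c,*T,(262,300,345,390))[0])
print(st["ee_pos"],st["contact_force"],proj(s,(.4213,-.348,.04)),proj(s,(.4213,-.348,.058)))
E
```

```text
orange [278, 338, 30, 29, 115] teal low [276, 322, 58, 52, 1231]
orange [295, 325, 34, 36, 393] teal low [291, 350, 43, 24, 384]
[ 0.42102552 -0.34773361  0.03918985] [ 0.1401998   0.05022988 -1.75235308] [303.27768199 341.57628803] [303.43379874 335.73102127]
```

Call:
carry_out([
  {"fingers":0.6,"tx":0,"ty":0,"tz":-0.008,"ax":0,"ay":0,"az":0},
  {"fingers":0.6,"tx":0,"ty":0,"tz":-0.02,"ax":0,"ay":0,"az":0},
  {"fingers":0.6,"tx":0,"ty":0,"tz":-0.027,"ax":0,"ay":0,"az":0},
  {"fingers":0.6,"tx":0,"ty":0,"tz":-0.027,"ax":0,"ay":0,"az":1.6},
  {"fingers":0.6,"tx":0,"ty":0,"tz":-0.022,"ax":0,"ay":0,"az":1.6},
  {"fingers":0.6,"tx":0,"ty":0,"tz":-0.012,"ax":0,"ay":0,"az":1.5},
  {"fingers":0.6,"tx":0.008,"ty":0.004,"tz":-0.004,"ax":0,"ay":0,"az":0},
  {"fingers":0.6,"tx":0.02,"ty":0.01,"tz":0,"ax":0,"ay":0,"az":0},
])

```text
time: 26.45
ee_pos: [0.4351, -0.3203, 0.1596]
tool_rot: [[0.002, 1.0, 0.0], [1.0, -0.002, -0.001], [-0.001, 0.0, -1.0]]
contact_force: [0.5, -0.2, -1.9]
finger_gap: 0.0642
grip_force: 44.7
```

Call:
carry_out([
  {"fingers":0.6,"tx":0.032,"ty":0.015,"tz":0,"ax":0,"ay":0,"az":0},
  {"fingers":0.6,"tx":0.04,"ty":0.018,"tz":0,"ax":0,"ay":0,"az":0},
  {"fingers":0.6,"tx":0.04,"ty":0.018,"tz":0,"ax":0,"ay":0,"az":0},
  {"fingers":0.6,"tx":0.04,"ty":0.018,"tz":0,"ax":0,"ay":0,"az":0},
  {"fingers":0.6,"tx":0.04,"ty":0.018,"tz":0,"ax":0,"ay":0,"az":0},
  {"fingers":0.6,"tx":0.04,"ty":0.015,"tz":0,"ax":0,"ay":0,"az":0},
  {"fingers":0.6,"tx":0.042,"ty":0.01,"tz":0,"ax":0,"ay":0,"az":0},
  {"fingers":0.6,"tx":0.042,"ty":0,"tz":0,"ax":0,"ay":0,"az":0},
])

```text
time: 27.25
ee_pos: [0.5471, -0.0014, 0.158]
tool_rot: [[-0.0, 1.0, -0.002], [1.0, 0.0, 0.001], [0.001, -0.002, -1.0]]
contact_force: [0.1, 0.2, -2.4]
finger_gap: 0.0641
grip_force: 44.7
```

Call:
carry_out([
  {"fingers":0.6,"tx":0.042,"ty":-0.008,"tz":0,"ax":0,"ay":0,"az":0},
  {"fingers":0.6,"tx":0.042,"ty":-0.014,"tz":0,"ax":0,"ay":0,"az":0},
  {"fingers":0.6,"tx":0.042,"ty":-0.018,"tz":0,"ax":0,"ay":0,"az":0},
  {"fingers":0.6,"tx":0.042,"ty":-0.018,"tz":0,"ax":0,"ay":0,"az":0},
  {"fingers":0.6,"tx":0.042,"ty":-0.018,"tz":0,"ax":0,"ay":0,"az":0},
  {"fingers":0.6,"tx":0.042,"ty":-0.018,"tz":0,"ax":0,"ay":0,"az":0},
  {"fingers":0.6,"tx":0.035,"ty":-0.014,"tz":0,"ax":0,"ay":0,"az":0},
  {"fingers":0.6,"tx":0.02,"ty":-0.008,"tz":0,"ax":0,"ay":0,"az":0},
])

```text
time: 28.05
ee_pos: [0.4285, 0.3055, 0.1577]
tool_rot: [[-0.003, 1.0, -0.003], [1.0, 0.003, -0.001], [-0.001, -0.003, -1.0]]
contact_force: [-0.7, -0.5, -0.8]
finger_gap: 0.0644
grip_force: 44.7
```

Call:
carry_out([
  {"fingers":0.6,"tx":0.02,"ty":-0.003,"tz":0,"ax":0,"ay":0,"az":0},
  {"fingers":0.6,"tx":0.02,"ty":-0.002,"tz":0.005,"ax":0,"ay":0,"az":0},
  {"fingers":0.6,"tx":0.012,"ty":-0.002,"tz":0.015,"ax":0,"ay":0,"az":0},
  {"fingers":0.6,"tx":0.005,"ty":0,"tz":0.025,"ax":0,"ay":0,"az":0},
  {"fingers":0.6,"tx":0,"ty":0,"tz":0.028,"ax":0,"ay":0,"az":0},
  {"fingers":0.6,"tx":0,"ty":0,"tz":0.022,"ax":0,"ay":0,"az":0},
  {"fingers":0.6,"tx":0,"ty":0,"tz":0.012,"ax":0,"ay":0,"az":0},
  {"fingers":0.6,"tx":0,"ty":0,"tz":0.004,"ax":0,"ay":0,"az":0},
])

```text
time: 28.85
ee_pos: [0.4225, 0.3594, 0.0458]
tool_rot: [[-0.0, 1.0, -0.004], [1.0, 0.0, -0.002], [-0.002, -0.004, -1.0]]
contact_force: [-0.1, -0.2, -1.4]
finger_gap: 0.0645
grip_force: 44.7
```

Call:
carry_out([
  {"fingers":0.6,"tx":0,"ty":0,"tz":0,"ax":0,"ay":0,"az":0},
  {"fingers":0.6,"tx":0,"ty":0,"tz":0,"ax":0,"ay":0,"az":0},
  {"fingers":0.6,"tx":0,"ty":0,"tz":0,"ax":0,"ay":0,"az":0},
  {"fingers":0.6,"tx":0,"ty":0,"tz":0,"ax":0,"ay":0,"az":0},
])

```text
time: 29.25
ee_pos: [0.4251, 0.3605, 0.0495]
tool_rot: [[0.0, 1.0, 0.002], [1.0, -0.0, 0.001], [0.001, 0.002, -1.0]]
contact_force: [-1.4, 0.1, -1.8]
finger_gap: 0.0639
grip_force: 44.7
```

```bash
python3 - <<'E'
from chk import *
s=camera("side");t=camera("top"); p=state()["ee_pos"];print(p)
O=((5,150,60),(18,255,255))
_,_,ct=blob(s,*O,(130,120,250,220)); print(blob(s,*O,(130,120,250,220))[0])
print(fit(s,*O,(130,150,200,215),.09,.066,p[2]+.008,p[2]+.010,[p[0],p[1],1.57]))
x0,y0,x1,y1=130,130,200,215;f=7
im=cv2.resize(s["color"][y0:y1,x0:x1,::-1],None,fx=f,fy=f,interpolation=cv2.INTER_CUBIC)
for c,L,w,z in(((p[0],p[1]+.0006),.09,.066,p[2]+.010),((.4215,.3647),.106,.074,.0)):
    q=np.array([(proj(s,(c[0]+j*w/2,c[1]+i*L/2,z))-[x0-.5,y0-.5])*f for i,j in((1,1),(1,-1),(-1,-1),(-1,1))]).astype(np.int32); cv2.polylines(im,[q],True,(0,0,255),1)
o=cv2.imread("pics/m6.png"); a=o[:300,:800]
cv2.imwrite("pics/s7.png",im)
E
```

```text
[0.4247471  0.36033482 0.04904459]
[148, 170, 26, 20, 156]
(array([0.427 , 0.367 , 1.4997]), np.float64(0.0116), [148, 170, 26, 20, 156])
```

Call:
carry_out([
  {"fingers":0.6,"tx":0.002,"ty":-0.0015,"tz":0.004,"ax":0,"ay":0,"az":0},
  {"fingers":0.6,"tx":0.002,"ty":-0.0013,"tz":0.008,"ax":0,"ay":0,"az":0},
  {"fingers":0.6,"tx":0,"ty":0,"tz":0.01,"ax":0,"ay":0,"az":0},
  {"fingers":0.6,"tx":0,"ty":0,"tz":0.008,"ax":0,"ay":0,"az":0},
  {"fingers":0.6,"tx":0,"ty":0,"tz":0.005,"ax":0,"ay":0,"az":0},
  {"fingers":0.6,"tx":0,"ty":0,"tz":0.003,"ax":0,"ay":0,"az":0},
  {"fingers":0.6,"tx":0,"ty":0,"tz":0.001,"ax":0,"ay":0,"az":0},
  {"fingers":0.6,"tx":0,"ty":0,"tz":0,"ax":0,"ay":0,"az":0},
])

```text
time: 30.15
ee_pos: [0.4217, 0.3642, 0.0093]
tool_rot: [[0.0, 1.0, 0.0], [1.0, -0.0, 0.0], [0.0, 0.0, -1.0]]
contact_force: [-0.3, 0.0, -1.4]
finger_gap: 0.0643
grip_force: 44.7
```

Call:
carry_out([
  {"fingers":0.6,"tx":0,"ty":0,"tz":0,"ax":0,"ay":0,"az":0},
  {"fingers":0.6,"tx":0,"ty":0,"tz":0,"ax":0,"ay":0,"az":0},
])

```text
time: 30.35
ee_pos: [0.4219, 0.3643, 0.0097]
tool_rot: [[0.0, 1.0, 0.001], [1.0, -0.0, 0.0], [0.0, 0.001, -1.0]]
contact_force: [0.1, 0.2, -1.4]
finger_gap: 0.064
grip_force: 44.7
```

Call:
carry_out([
  {"fingers":0.6,"tx":0,"ty":0,"tz":0.0015,"ax":0,"ay":0,"az":0},
  {"fingers":0.6,"tx":0,"ty":0,"tz":0.001,"ax":0,"ay":0,"az":0},
  {"fingers":0.6,"tx":0,"ty":0,"tz":0.0005,"ax":0,"ay":0,"az":0},
  {"fingers":0.6,"tx":0,"ty":0,"tz":0,"ax":0,"ay":0,"az":0},
  {"fingers":0.6,"tx":0,"ty":0,"tz":0,"ax":0,"ay":0,"az":0},
])

```text
time: 30.85
ee_pos: [0.4215, 0.3641, 0.0063]
tool_rot: [[0.0, 1.0, -0.0], [1.0, -0.0, -0.0], [-0.0, -0.0, -1.0]]
contact_force: [0.1, 0.4, -1.0]
finger_gap: 0.0644
grip_force: 44.7
```

Call:
carry_out([
  {"fingers":0.6,"tx":0,"ty":0,"tz":0.0005,"ax":0,"ay":0,"az":0},
  {"fingers":0.6,"tx":0,"ty":0,"tz":0,"ax":0,"ay":0,"az":0},
  {"fingers":0.6,"tx":0,"ty":0,"tz":0,"ax":0,"ay":0,"az":0},
])

```text
time: 31.15
ee_pos: [0.4216, 0.3642, 0.006]
tool_rot: [[0.0, 1.0, 0.0], [1.0, -0.0, 0.0], [0.0, 0.0, -1.0]]
contact_force: [0.6, 0.0, -0.5]
finger_gap: 0.0645
grip_force: 44.8
```

Contact is beginning, so I release and retreat.

Call:
carry_out([
  {"fingers":0.8,"tx":0,"ty":0,"tz":0.0003,"ax":0,"ay":0,"az":0},
  {"fingers":0.88,"tx":0,"ty":0,"tz":0,"ax":0,"ay":0,"az":0},
  {"fingers":0.95,"tx":0,"ty":0,"tz":0,"ax":0,"ay":0,"az":0},
  {"fingers":0.95,"tx":0,"ty":0,"tz":-0.005,"ax":0,"ay":0,"az":0},
  {"fingers":0.95,"tx":0,"ty":0,"tz":-0.02,"ax":0,"ay":0,"az":0},
  {"fingers":0.95,"tx":0,"ty":0,"tz":-0.04,"ax":0,"ay":0,"az":0},
  {"fingers":0.95,"tx":0,"ty":0,"tz":-0.045,"ax":0,"ay":0,"az":0},
  {"fingers":0.95,"tx":0,"ty":0,"tz":-0.04,"ax":0,"ay":0,"az":0},
])

```text
time: 31.95
ee_pos: [0.4217, 0.3642, 0.1579]
tool_rot: [[0.0, 1.0, 0.001], [1.0, -0.0, 0.001], [0.001, 0.001, -1.0]]
contact_force: [1.7, 0.2, 0.0]
finger_gap: 0.0812
grip_force: 0.0
```

Call:
carry_out([
  {"fingers":0.95,"tx":-0.018,"ty":0.008,"tz":0,"ax":0,"ay":0,"az":0},
  {"fingers":0.95,"tx":-0.035,"ty":0.015,"tz":0,"ax":0,"ay":0,"az":0},
  {"fingers":0.95,"tx":-0.042,"ty":0.018,"tz":0,"ax":0,"ay":0,"az":0},
  {"fingers":0.95,"tx":-0.044,"ty":0.018,"tz":0,"ax":0,"ay":0,"az":0},
  {"fingers":0.95,"tx":-0.044,"ty":0.018,"tz":0,"ax":0,"ay":0,"az":0},
  {"fingers":0.95,"tx":-0.044,"ty":0.018,"tz":0,"ax":0,"ay":0,"az":0},
  {"fingers":0.95,"tx":-0.044,"ty":0.015,"tz":0,"ax":0,"ay":0,"az":0},
  {"fingers":0.95,"tx":-0.044,"ty":0.008,"tz":0,"ax":0,"ay":0,"az":0},
])

```text
time: 32.75
ee_pos: [0.5404, 0.0471, 0.1563]
tool_rot: [[0.001, 1.0, 0.002], [1.0, -0.001, -0.0], [-0.0, 0.002, -1.0]]
contact_force: [0.8, 0.6, 0.5]
finger_gap: 0.0809
grip_force: 0.0
```

Call:
carry_out([
  {"fingers":0.95,"tx":-0.044,"ty":0,"tz":0,"ax":0,"ay":0,"az":0},
  {"fingers":0.95,"tx":-0.044,"ty":-0.008,"tz":0,"ax":0,"ay":0,"az":0},
  {"fingers":0.95,"tx":-0.044,"ty":-0.015,"tz":0,"ax":0,"ay":0,"az":0},
  {"fingers":0.95,"tx":-0.044,"ty":-0.018,"tz":0,"ax":0,"ay":0,"az":0},
  {"fingers":0.95,"tx":-0.044,"ty":-0.018,"tz":0,"ax":0,"ay":0,"az":0},
  {"fingers":0.95,"tx":-0.044,"ty":-0.018,"tz":0,"ax":0,"ay":0,"az":0},
  {"fingers":0.95,"tx":-0.035,"ty":-0.015,"tz":0,"ax":0,"ay":0,"az":0},
  {"fingers":0.95,"tx":-0.018,"ty":-0.008,"tz":0,"ax":0,"ay":0,"az":0},
])

```text
time: 33.55
ee_pos: [0.4382, -0.2706, 0.1563]
tool_rot: [[0.003, 1.0, 0.001], [1.0, -0.003, -0.001], [-0.001, 0.001, -1.0]]
contact_force: [-0.1, -0.4, -0.1]
finger_gap: 0.0811
grip_force: 0.0
```

```bash
python3 - <<'E'
from chk import *
import pickle
s=camera("side");t=camera("top"); p=state()["ee_pos"];print(p); pickle.dump((t,s),open("p8.pkl","wb"))
O=((5,150,60),(18,255,255));T=((78,90,25),(98,255,255))
print("plate top",fit(t,*O,(145,245,195,290),.09,.066,.008,.016,[.4215,.3647,1.57]))
print("plate side",fit(s,*O,(130,170,190,220),.09,.066,.014,.016,[.4215,.3647,1.57]))
print("large side",fit(s,*T,(262,310,345,390),.118,.062,.016,.024,[.422,-.349,1.64]))
print("large top",fit(t,*T,(345,250,405,295),.118,.062,.016,.024,[.422,-.349,1.64]))
E
```

```text
[ 0.43848802 -0.27020211  0.15614278]
plate top (array([0.421 , 0.365 , 1.5381]), np.float64(0.0115), [155, 259, 27, 20, 500])
plate side (array([0.4956, 0.5886, 0.1764]), np.float64(0.0067), [143, 187, 13, 16, 20])
large side (array([ 0.4244, -0.3462,  1.6423]), np.float64(0.0242), [276, 323, 58, 51, 1415])
large top (array([ 0.5682, -0.39  ,  0.6916]), np.float64(0.0111), [386, 261, 7, 7, 30])
```

Call:
carry_out([
  {"fingers":0.95,"tx":-0.025,"ty":-0.005,"tz":0,"ax":0,"ay":0,"az":0},
  {"fingers":0.95,"tx":-0.03,"ty":-0.006,"tz":0,"ax":0,"ay":0,"az":0},
  {"fingers":0.95,"tx":-0.0235,"ty":-0.0045,"tz":0.005,"ax":0,"ay":0,"az":-1.5},
  {"fingers":0.95,"tx":0,"ty":0,"tz":0.015,"ax":0,"ay":0,"az":-1.5},
  {"fingers":0.95,"tx":0,"ty":0,"tz":0.025,"ax":0,"ay":0,"az":-1.5},
  {"fingers":0.95,"tx":0,"ty":0,"tz":0.025,"ax":0,"ay":0,"az":0},
  {"fingers":0.95,"tx":0,"ty":0,"tz":0.02,"ax":0,"ay":0,"az":0},
  {"fingers":0.95,"tx":0,"ty":0,"tz":0.01,"ax":0,"ay":0,"az":0},
])

```text
time: 34.45
ee_pos: [0.4231, -0.3433, 0.0527]
tool_rot: [[-0.08, 0.997, -0.003], [0.997, 0.08, 0.004], [0.005, -0.003, -1.0]]
contact_force: [-0.1, 1.2, -0.2]
finger_gap: 0.0811
grip_force: 0.0
```

Call:
carry_out([
  {"fingers":0.95,"tx":0,"ty":0,"tz":0.003,"ax":0,"ay":0,"az":0},
  {"fingers":0.95,"tx":0,"ty":0,"tz":0,"ax":0,"ay":0,"az":0},
  {"fingers":0.95,"tx":0,"ty":0,"tz":0,"ax":0,"ay":0,"az":0},
  {"fingers":0.95,"tx":0,"ty":0,"tz":0,"ax":0,"ay":0,"az":0},
])

```text
time: 34.85
ee_pos: [0.4245, -0.347, 0.0538]
tool_rot: [[-0.078, 0.997, 0.002], [0.997, 0.078, -0.002], [-0.002, 0.001, -1.0]]
contact_force: [-0.1, 0.2, -0.3]
finger_gap: 0.0813
grip_force: 0.0
```

Call:
carry_out([
  {"fingers":0.95,"tx":-0.0015,"ty":-0.001,"tz":0.004,"ax":0,"ay":0,"az":0},
  {"fingers":0.95,"tx":0,"ty":0,"tz":0.008,"ax":0,"ay":0,"az":0},
  {"fingers":0.95,"tx":0,"ty":0,"tz":0.01,"ax":0,"ay":0,"az":0},
  {"fingers":0.95,"tx":0,"ty":0,"tz":0.008,"ax":0,"ay":0,"az":0},
  {"fingers":0.92,"tx":0,"ty":0,"tz":0.005,"ax":0,"ay":0,"az":0},
  {"fingers":0.88,"tx":0,"ty":0,"tz":0.002,"ax":0,"ay":0,"az":0},
  {"fingers":0.82,"tx":0,"ty":0,"tz":0.001,"ax":0,"ay":0,"az":0},
  {"fingers":0.82,"tx":0,"ty":0,"tz":0,"ax":0,"ay":0,"az":0},
], squeeze=40)

```text
time: 35.65
ee_pos: [0.4231, -0.348, 0.0145]
tool_rot: [[-0.078, 0.997, 0.0], [0.997, 0.078, -0.0], [-0.0, 0.0, -1.0]]
contact_force: [0.1, -0.9, 0.0]
finger_gap: 0.07
grip_force: 0.0
```

Call:
carry_out([
  {"fingers":0.8,"tx":0,"ty":0,"tz":0,"ax":0,"ay":0,"az":0},
  {"fingers":0.8,"tx":0,"ty":0,"tz":0,"ax":0,"ay":0,"az":0},
])

```text
time: 35.85
ee_pos: [0.4232, -0.3482, 0.015]
tool_rot: [[-0.078, 0.997, 0.001], [0.997, 0.078, -0.001], [-0.001, 0.0, -1.0]]
contact_force: [-0.4, -0.2, -0.1]
finger_gap: 0.0685
grip_force: 0.0
```

Call:
carry_out([
  {"fingers":0.77,"tx":0,"ty":0,"tz":0,"ax":0,"ay":0,"az":0},
  {"fingers":0.74,"tx":0,"ty":0,"tz":0,"ax":0,"ay":0,"az":0},
  {"fingers":0.71,"tx":0,"ty":0,"tz":0,"ax":0,"ay":0,"az":0},
  {"fingers":0.65,"tx":0,"ty":0,"tz":0,"ax":0,"ay":0,"az":0},
  {"fingers":0.55,"tx":0,"ty":0,"tz":0,"ax":0,"ay":0,"az":0},
  {"fingers":0.55,"tx":0,"ty":0,"tz":0,"ax":0,"ay":0,"az":0},
])

```text
time: 36.45
ee_pos: [0.4232, -0.3481, 0.0153]
tool_rot: [[-0.078, 0.997, 0.0], [0.997, 0.078, -0.0], [-0.0, 0.0, -1.0]]
contact_force: [0.3, 1.6, 5.0]
finger_gap: 0.0601
grip_force: 42.5
```

Call:
carry_out([
  {"fingers":0.55,"tx":0,"ty":0,"tz":-0.001,"ax":0,"ay":0,"az":0},
  {"fingers":0.55,"tx":0,"ty":0,"tz":-0.002,"ax":0,"ay":0,"az":0},
  {"fingers":0.55,"tx":0,"ty":0,"tz":-0.004,"ax":0,"ay":0,"az":0},
  {"fingers":0.55,"tx":0,"ty":0,"tz":-0.006,"ax":0,"ay":0,"az":0},
  {"fingers":0.55,"tx":0,"ty":0,"tz":-0.008,"ax":0,"ay":0,"az":0},
  {"fingers":0.55,"tx":0,"ty":0,"tz":-0.005,"ax":0,"ay":0,"az":0},
  {"fingers":0.55,"tx":0,"ty":0,"tz":-0.002,"ax":0,"ay":0,"az":0},
  {"fingers":0.55,"tx":0,"ty":0,"tz":0,"ax":0,"ay":0,"az":0},
])

```text
time: 37.25
ee_pos: [0.4232, -0.3482, 0.0432]
tool_rot: [[-0.078, 0.997, 0.001], [0.997, 0.078, -0.001], [-0.001, 0.001, -1.0]]
contact_force: [-0.0, 1.2, -1.8]
finger_gap: 0.0602
grip_force: 43.5
```

Call:
carry_out([
  {"fingers":0.55,"tx":0,"ty":0,"tz":-0.006,"ax":0,"ay":0,"az":0},
  {"fingers":0.55,"tx":0,"ty":0,"tz":-0.016,"ax":0,"ay":0,"az":0},
  {"fingers":0.55,"tx":0,"ty":0,"tz":-0.022,"ax":0,"ay":0,"az":0},
  {"fingers":0.55,"tx":0,"ty":0,"tz":-0.022,"ax":0,"ay":0,"az":1.5},
  {"fingers":0.55,"tx":0,"ty":0,"tz":-0.015,"ax":0,"ay":0,"az":1.5},
  {"fingers":0.55,"tx":0,"ty":0,"tz":-0.008,"ax":0,"ay":0,"az":1.5},
  {"fingers":0.55,"tx":0,"ty":0,"tz":0,"ax":0,"ay":0,"az":0},
  {"fingers":0.55,"tx":0,"ty":0,"tz":0,"ax":0,"ay":0,"az":0},
])

```text
time: 38.05
ee_pos: [0.4226, -0.3475, 0.1307]
tool_rot: [[0.0, 1.0, -0.001], [1.0, -0.0, 0.001], [0.001, -0.001, -1.0]]
contact_force: [0.2, 1.2, -2.2]
finger_gap: 0.0601
grip_force: 43.7
```

Call:
carry_out([
  {"fingers":0.55,"tx":0.01,"ty":0.004,"tz":0,"ax":0,"ay":0,"az":0},
  {"fingers":0.55,"tx":0.025,"ty":0.01,"tz":0,"ax":0,"ay":0,"az":0},
  {"fingers":0.55,"tx":0.035,"ty":0.012,"tz":0,"ax":0,"ay":0,"az":0},
  {"fingers":0.55,"tx":0.04,"ty":0.012,"tz":0,"ax":0,"ay":0,"az":0},
  {"fingers":0.55,"tx":0.04,"ty":0.012,"tz":0,"ax":0,"ay":0,"az":0},
  {"fingers":0.55,"tx":0.04,"ty":0.01,"tz":0,"ax":0,"ay":0,"az":0},
  {"fingers":0.55,"tx":0.04,"ty":0.005,"tz":0,"ax":0,"ay":0,"az":0},
  {"fingers":0.55,"tx":0.04,"ty":0,"tz":0,"ax":0,"ay":0,"az":0},
])

```text
time: 38.85
ee_pos: [0.4877, -0.0754, 0.1306]
tool_rot: [[-0.0, 1.0, -0.001], [1.0, 0.0, 0.001], [0.001, -0.001, -1.0]]
contact_force: [0.9, 0.1, -1.7]
finger_gap: 0.06
grip_force: 43.7
```

Call:
carry_out([
  {"fingers":0.55,"tx":0.04,"ty":-0.005,"tz":0,"ax":0,"ay":0,"az":0},
  {"fingers":0.55,"tx":0.04,"ty":-0.01,"tz":0,"ax":0,"ay":0,"az":0},
  {"fingers":0.55,"tx":0.035,"ty":-0.01,"tz":0,"ax":0,"ay":0,"az":0},
  {"fingers":0.55,"tx":0.025,"ty":-0.008,"tz":0,"ax":0,"ay":0,"az":0},
  {"fingers":0.55,"tx":0.013,"ty":-0.0046,"tz":0,"ax":0,"ay":0,"az":0},
  {"fingers":0.55,"tx":0,"ty":0,"tz":0,"ax":0,"ay":0,"az":3.8},
  {"fingers":0.55,"tx":0,"ty":0,"tz":0,"ax":0,"ay":0,"az":3.8},
  {"fingers":0.55,"tx":0,"ty":0,"tz":0,"ax":0,"ay":0,"az":3.8},
])

```text
time: 39.65
ee_pos: [0.4501, 0.0752, 0.1309]
tool_rot: [[0.2, 0.98, -0.001], [0.98, -0.2, -0.0], [-0.0, -0.001, -1.0]]
contact_force: [0.3, 0.2, -2.3]
finger_gap: 0.0603
grip_force: 43.7
```

Call:
carry_out([
  {"fingers":0.55,"tx":0,"ty":0,"tz":0.005,"ax":0,"ay":0,"az":0},
  {"fingers":0.55,"tx":0,"ty":0,"tz":0.015,"ax":0,"ay":0,"az":0},
  {"fingers":0.55,"tx":0,"ty":0,"tz":0.02,"ax":0,"ay":0,"az":0},
  {"fingers":0.55,"tx":0,"ty":0,"tz":0.02,"ax":0,"ay":0,"az":0},
  {"fingers":0.55,"tx":0,"ty":0,"tz":0.015,"ax":0,"ay":0,"az":0},
  {"fingers":0.55,"tx":0,"ty":0,"tz":0.007,"ax":0,"ay":0,"az":0},
  {"fingers":0.55,"tx":0,"ty":0,"tz":0.002,"ax":0,"ay":0,"az":0},
  {"fingers":0.55,"tx":0,"ty":0,"tz":0,"ax":0,"ay":0,"az":0},
])

```text
time: 40.45
ee_pos: [0.4506, 0.075, 0.0475]
tool_rot: [[0.198, 0.98, -0.0], [0.98, -0.198, -0.0], [-0.0, -0.0, -1.0]]
contact_force: [-0.5, -0.3, -1.7]
finger_gap: 0.0597
grip_force: 43.7
```

Call:
carry_out([
  {"fingers":0.55,"tx":0,"ty":0,"tz":0,"ax":0,"ay":0,"az":0},
  {"fingers":0.55,"tx":0,"ty":0,"tz":0,"ax":0,"ay":0,"az":0},
  {"fingers":0.55,"tx":0,"ty":0,"tz":0,"ax":0,"ay":0,"az":0},
])

```text
time: 40.75
ee_pos: [0.451, 0.075, 0.0482]
tool_rot: [[0.198, 0.98, 0.001], [0.98, -0.198, -0.0], [0.0, 0.001, -1.0]]
contact_force: [-0.4, -1.1, -1.6]
finger_gap: 0.0601
grip_force: 43.7
```

Call:
carry_out([
  {"fingers":0.55,"tx":0.0008,"ty":-0.0006,"tz":0.003,"ax":0,"ay":0,"az":0},
  {"fingers":0.55,"tx":0,"ty":0,"tz":0.006,"ax":0,"ay":0,"az":0},
  {"fingers":0.55,"tx":0,"ty":0,"tz":0.008,"ax":0,"ay":0,"az":0},
  {"fingers":0.55,"tx":0,"ty":0,"tz":0.007,"ax":0,"ay":0,"az":0},
  {"fingers":0.55,"tx":0,"ty":0,"tz":0.004,"ax":0,"ay":0,"az":0},
  {"fingers":0.55,"tx":0,"ty":0,"tz":0.003,"ax":0,"ay":0,"az":0},
  {"fingers":0.55,"tx":0,"ty":0,"tz":0.001,"ax":0,"ay":0,"az":0},
  {"fingers":0.55,"tx":0,"ty":0,"tz":0,"ax":0,"ay":0,"az":0},
])

```text
time: 41.55
ee_pos: [0.4501, 0.0759, 0.0154]
tool_rot: [[0.198, 0.98, -0.0], [0.98, -0.198, -0.0], [-0.0, -0.0, -1.0]]
contact_force: [0.0, -0.4, -1.1]
finger_gap: 0.0602
grip_force: 43.7
```

Call:
carry_out([
  {"fingers":0.55,"tx":0,"ty":0,"tz":0.0005,"ax":0,"ay":0,"az":0},
  {"fingers":0.55,"tx":0,"ty":0,"tz":0,"ax":0,"ay":0,"az":0},
  {"fingers":0.55,"tx":0,"ty":0,"tz":0,"ax":0,"ay":0,"az":0},
])

```text
time: 41.85
ee_pos: [0.4502, 0.0759, 0.0152]
tool_rot: [[0.198, 0.98, 0.0], [0.98, -0.198, -0.0], [0.0, 0.0, -1.0]]
contact_force: [0.9, 0.0, -1.8]
finger_gap: 0.0603
grip_force: 43.7
```

Call:
carry_out([
  {"fingers":0.55,"tx":0,"ty":0,"tz":0.001,"ax":0,"ay":0,"az":0},
  {"fingers":0.55,"tx":0,"ty":0,"tz":0.0005,"ax":0,"ay":0,"az":0},
  {"fingers":0.55,"tx":0,"ty":0,"tz":0,"ax":0,"ay":0,"az":0},
  {"fingers":0.55,"tx":0,"ty":0,"tz":0,"ax":0,"ay":0,"az":0},
])

```text
time: 42.25
ee_pos: [0.45, 0.076, 0.0135]
tool_rot: [[0.198, 0.98, -0.0], [0.98, -0.198, 0.0], [-0.0, -0.0, -1.0]]
contact_force: [-0.3, -0.4, -1.5]
finger_gap: 0.0598
grip_force: 43.7
```

Call:
carry_out([
  {"fingers":0.55,"tx":0,"ty":0,"tz":0.0005,"ax":0,"ay":0,"az":0},
  {"fingers":0.55,"tx":0,"ty":0,"tz":0,"ax":0,"ay":0,"az":0},
  {"fingers":0.55,"tx":0,"ty":0,"tz":0,"ax":0,"ay":0,"az":0},
])

```text
time: 42.55
ee_pos: [0.4502, 0.076, 0.0133]
tool_rot: [[0.198, 0.98, -0.0], [0.98, -0.198, -0.0], [-0.0, -0.0, -1.0]]
contact_force: [-1.2, 0.2, 2.4]
finger_gap: 0.0601
grip_force: 44.1
```

Contact made, so I release, rise and move aside, then check all four places.

Call:
carry_out([
  {"fingers":0.76,"tx":0,"ty":0,"tz":0,"ax":0,"ay":0,"az":0},
  {"fingers":0.85,"tx":0,"ty":0,"tz":0,"ax":0,"ay":0,"az":0},
  {"fingers":0.92,"tx":0,"ty":0,"tz":0,"ax":0,"ay":0,"az":0},
  {"fingers":0.92,"tx":0,"ty":0,"tz":-0.006,"ax":0,"ay":0,"az":0},
  {"fingers":0.92,"tx":0,"ty":0,"tz":-0.025,"ax":0,"ay":0,"az":0},
  {"fingers":0.92,"tx":0,"ty":0,"tz":-0.045,"ax":0,"ay":0,"az":0},
  {"fingers":0.92,"tx":0,"ty":0,"tz":-0.045,"ax":0,"ay":0,"az":0},
  {"fingers":0.92,"tx":0,"ty":0,"tz":-0.045,"ax":0,"ay":0,"az":0},
])

```text
time: 43.35
ee_pos: [0.4497, 0.076, 0.1811]
tool_rot: [[0.198, 0.98, 0.0], [0.98, -0.198, 0.0], [0.0, 0.0, -1.0]]
contact_force: [0.7, 0.2, 0.2]
finger_gap: 0.0784
grip_force: 0.0
```

Call:
carry_out([
  {"fingers":0.92,"tx":-0.03,"ty":0.01,"tz":0,"ax":0,"ay":0,"az":0},
  {"fingers":0.92,"tx":-0.045,"ty":0.005,"tz":0,"ax":0,"ay":0,"az":0},
  {"fingers":0.92,"tx":-0.047,"ty":0.005,"tz":0,"ax":0,"ay":0,"az":0},
  {"fingers":0.92,"tx":-0.047,"ty":0.005,"tz":0,"ax":0,"ay":0,"az":0},
  {"fingers":0.92,"tx":-0.047,"ty":0,"tz":0,"ax":0,"ay":0,"az":0},
  {"fingers":0.92,"tx":-0.047,"ty":0,"tz":0,"ax":0,"ay":0,"az":0},
  {"fingers":0.92,"tx":-0.04,"ty":0,"tz":0,"ax":0,"ay":0,"az":0},
  {"fingers":0.92,"tx":-0.02,"ty":0,"tz":0,"ax":0,"ay":0,"az":0},
])

```text
time: 44.15
ee_pos: [0.4099, -0.2486, 0.1797]
tool_rot: [[0.201, 0.98, 0.001], [0.98, -0.201, -0.001], [-0.001, 0.001, -1.0]]
contact_force: [-0.5, 0.5, 0.2]
finger_gap: 0.0784
grip_force: 0.0
```

Call:
carry_out([
  {"fingers":0.92,"tx":0,"ty":0,"tz":0,"ax":0,"ay":0,"az":0},
  {"fingers":0.92,"tx":0,"ty":0,"tz":0,"ax":0,"ay":0,"az":0},
  {"fingers":0.92,"tx":0,"ty":0,"tz":0,"ax":0,"ay":0,"az":0},
  {"fingers":0.92,"tx":0,"ty":0,"tz":0,"ax":0,"ay":0,"az":0},
  {"fingers":0.92,"tx":0,"ty":0,"tz":0,"ax":0,"ay":0,"az":0},
])

```text
time: 44.65
ee_pos: [0.4109, -0.2446, 0.1791]
tool_rot: [[0.196, 0.981, 0.0], [0.981, -0.196, 0.0], [0.0, 0.0, -1.0]]
contact_force: [0.5, 0.2, 0.3]
finger_gap: 0.0785
grip_force: 0.0
```

```bash
python3 - <<'E'
from crop import *
from chk import *
t=camera("top");s=camera("side");T=((78,90,25),(98,255,255));O=((5,150,60),(18,255,255))
print(state()["ee_pos"])
print("large top",fit(t,*T,(225,240,280,280),.118,.062,.014,.022,[.450,.075,1.372]))
print("small top",fit(t,*T,(190,190,240,225),.104,.052,.014,.022,[.635,.208,1.58]))
print("plate top",fit(t,*O,(145,245,195,290),.09,.066,.008,.016,[.4215,.3647,1.57]))
a=grid(t,(150,188,283,288),4); b=grid(s,(136,160,346,290),3.8)
o=np.zeros((600,800,3),np.uint8)
a=cv2.resize(a,None,fx=.8,fy=.8,interpolation=cv2.INTER_AREA)
o2=grid(s,(136,165,346,290),3.8); o[:o2.shape[0],:o2.shape[1]]=o2
top=cv2.resize(t["color"][190:290,150:340,::-1],None,fx=1,fy=1); o[488:588,300:490]=top
cv2.imwrite("pics/fin.png",o)
E
```

```text
[ 0.41085358 -0.2449606   0.17908843]
large top (array([0.4497, 0.0751, 1.3858]), np.float64(0.0305), [235, 250, 35, 23, 559])
small top (array([0.6336, 0.2061, 1.5703]), np.float64(0.0321), [201, 201, 29, 14, 394])
plate top (array([0.421 , 0.365 , 1.5381]), np.float64(0.0115), [155, 259, 27, 20, 500])
```

View pics/fin.png

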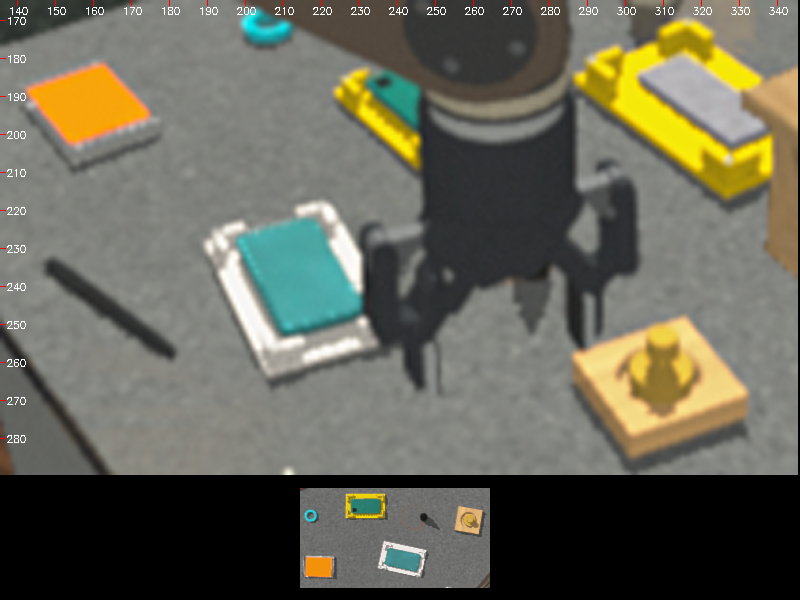

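All four pieces are in place: the plate at side (162,193), the large phone at (218,238), the small phone at (238,190) and the weight at (309,262). The bottle still stands upright.

```bash
python3 -c "
from station import hand_in
print(hand_in())"
```

```text
the job is handed in; nothing more can be done
None
```

I took the stack apart from the top down and handed the job in: weight in the well, both phones in their cradles and the plate on the rest, all in place in the last camera check with the bottle still upright; the hand-in returned no verdict, and I didn't re-measure the spool at the end.

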